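Sort tubing clamps into a dial-covered drum and log the batch

TASK

Sort all the violet tubing clamps into the drum through the opening of its dial cover: the slim bar-shaped ones into the compartment marked by the tall pin on the rim, the broad ones with a roller into the compartment marked by the low wide stud. When all are in, turn the cover until its opening is over the solid blank sector so that every compartment is shut, then squeeze the scanner's trigger all the way and let it go to log the batch, leaving the petri dish where it is.

Things in the scene. Friction and masses are not known exactly. Their poses are not given: they have to be found in the camera images.
- drum: round white sorting drum fixed to the counter, 292 mm across, 78 mm high, origin at the centre of its underside, vertical axis through it. Three pie-shaped compartments open upwards, centred at its +y, -x and -y directions; each spans 32 degrees either side of that direction, from 35 to 112 mm from the axis, floor at z = 8 mm. The sector around its +x is solid, the blank: 58 degrees either side, with no compartment.
- blank_mid (a point): middle of the blank's top face, 78 mm from the drum's axis, 78 mm high. The cover is closed when cover_mouth stands over this point.
- cover (a joint): angle of the grey cover disc on the drum (rad), counter-clockwise from above positive; 0 when the opening is over the blank; the opening then lies at angle (drum yaw + joint). It turns freely either way, several turns, and stays where left (friction about 0.08 N m).
- cover_mouth (a point): middle of the cover's pie-shaped opening, at the cover's top face (86 mm high), 78 mm from the drum's axis; x points radially outward. The cover is a grey 240 mm disc, 6 mm thick (80 to 86 mm high), with one opening 30 degrees either side of this direction, from 36 mm from the axis out to the rim.
- cover_grip (a point): on the drum's axis, 106 mm high, in the black grip bar on the cover's centre: 56 mm long, 14 mm wide, from 86 to 118 mm high. x is along the bar, towards the opening; take the bar across its 14 mm from above and twist. Turns with the cover.
- pin: tall slim dark steel pin, 12 mm diameter, 30 mm high, standing on the drum's rim (78 mm high) 134 mm from the axis, in the middle of one compartment's side; it marks the compartment for the slim clamps. Origin at the centre of its foot. Fixed to the drum.
- stud: low wide dark steel stud, 23 mm diameter, 8 mm high, standing likewise on the rim; it marks the compartment for the broad clamps. Origin at the centre of its foot. Fixed to the drum.
- plug: tiny flat dark steel plug, 6 mm diameter, 2 mm high, on the rim by the compartment that is not used. Origin at the centre of its foot.
- tray: shallow amber plastic tray fixed to the counter, 230 x 180 mm (x, y), floor 4 mm thick, lip 9 mm high above the counter and 6 mm thick; origin at the centre of its underside.
- slim1: slim tubing clamp of violet plastic, a straight bar 62 x 14 x 16 mm (its x, y, z), 20 g; origin at its centre, x along its length; lies flat in the tray at the start (long side roughly along the tray's y). None at the start if absent.
- slim2: slim tubing clamp of violet plastic, a straight bar 62 x 14 x 16 mm (its x, y, z), 20 g; origin at its centre, x along its length; lies flat in the tray at the start (long side roughly along the tray's y). None at the start if absent.
- slim3: slim tubing clamp of violet plastic, a straight bar 62 x 14 x 16 mm (its x, y, z), 20 g; origin at its centre, x along its length; lies flat in the tray at the start (long side roughly along the tray's y). None at the start if absent.
- broad1: broad tubing clamp of violet plastic with a white roller in the middle, 46 x 26 x 20 mm (its x, y, z), 30 g; origin at its centre, x along its length; lies flat in the tray at the start (long side roughly along the tray's y). None at the start if absent.
- broad2: broad tubing clamp of violet plastic with a white roller in the middle, 46 x 26 x 20 mm (its x, y, z), 30 g; origin at its centre, x along its length; lies flat in the tray at the start (long side roughly along the tray's y). None at the start if absent.
- broad3: broad tubing clamp of violet plastic with a white roller in the middle, 46 x 26 x 20 mm (its x, y, z), 30 g; origin at its centre, x along its length; lies flat in the tray at the start (long side roughly along the tray's y). None at the start if absent.
- scanner: hand scanner clamped upside down in a bench cradle, fixed to the counter: white barrel along its x, 150 x 46 mm, top at 62 mm high, and a fixed pistol grip standing straight up from it, 26 mm thick (along x, from -13 to +13 mm), 30 mm wide (along y), top at 145 mm. Origin on the counter under the grip's centre. The trigger faces its -x.
- squeeze_spot (a point): point 122 mm high between grip and trigger, 10 mm to the scanner's -x from the grip's centre; axes as the scanner's. Squeeze here from above with the fingers closing along the scanner's x, one on the grip's back face (x = +13 mm), the other on the trigger's outer face (x = -39 mm at rest, about -26 mm fully squeezed, in the scanner's frame).
- trigger (a joint): angle of the black trigger plate (rad), 9 mm thick, 18 mm wide, hinged 70 mm high with its top at 140 mm; 0 at rest, 0.25 fully squeezed against its stop; a spring opens it again (about 3 N at squeeze_spot height at rest, 11 N fully squeezed).
- petri: smoked glass petri dish, 92 mm across, 15 mm high, loose on the counter; leave it alone. Origin at the centre of its underside. (Farther off, beyond the work, stand two fixed bystanders: a beechwood stand of hemostats, 150 mm high, at the far right, and a grey dispenser, 101 mm high, at the far left.)
There are look-alikes about, which are no part of the job. Leave any brown or turquoise look-alike of the broad2 alone.

How it is judged:
On the way, in this order (a step that is already met when the one before it is completed fails the run):
1. every clamp lies in its own compartment, below the cover (horizontal distance between each of slim1, slim2, slim3 and pin below 0.11 m and horizontal distance between each of slim1, slim2, slim3, broad1, broad2, broad3 and drum below 0.112 m and height (world z) of each of slim1, slim2, slim3, broad1, broad2, broad3 below 0.072 m and horizontal distance between each of broad1, broad2, broad3 and stud below 0.11 m), for 0.3 s.
2. the cover's opening is over the blank, clamps still in place (all of step 1 and horizontal distance between cover_mouth and blank_mid below 0.025 m), for 0.3 s.
3. the trigger is squeezed all the way with the cover closed (horizontal distance between cover_mouth and blank_mid below 0.025 m and value of joint trigger above 0.2 rad), for 0.2 s.
At the end, for the whole second after the job is handed in: Slim clamps in the pin's compartment (centre within 110 mm of the pin, 112 mm of the drum's axis, under 72 mm high), broad clamps likewise by the stud; opening's middle within 25 mm of the blank's middle, cover at rest, trigger let go (under 0.04 rad) (all of step 2 and value of joint trigger below 0.04 rad and velocity of joint cover between -0.05 and 0.05 rad/s); the robot touches nothing.
It fails at once if the petri dish is moved more than 20 mm (distance of petri from where it was at the start of the episode above 0.02 m).
Of slim1, slim2, slim3 only 2 to 3 are there at a start; the rules pass over those that are not, and their reading is None.
Of broad1, broad2, broad3 only 2 to 3 are there at a start; the rules pass over those that are not, and their reading is None.
At some moment in a run one of slim1, slim2, slim3, broad1, broad2, broad3 may be knocked a few centimetres aside while the robot is not near it.
Once in a run the grip may slacken for a moment while it holds something.
It also fails if it takes over 208 s, if anything falls off the work surface, if the arm or the gripper's body presses on something with over 40 N, if the wrist force passes 120 N, or if a joint passes its speed limit or range.

ROBOT

A 6-joint arm with a two-finger parallel gripper is mounted at the origin on the work surface. World frame = base frame: x ahead of the robot, y to its left, z up, the work surface at z = 0. Lengths are in m, angles in rad, forces in N, time in s.
With the tool pointing down it reaches from about 0.25 to 0.725 m from the base axis. Payload 4 kg.
Tool frame: the origin (TCP) lies midway between the tips of the shut fingers; the grasp point (between the pads) lies 19 mm behind it; z points along the fingers, y is the line along which they close (so a half turn about z gives the same grasp; the last joint's range is limited). The gripper opens to 85 mm and grips with 20 to 120 N. Pads are 22 mm wide; open, the fingers measure 114 mm over their backs; the gripper's body (76 mm by 85 mm) begins 54 mm behind the grasp point. The pads swing forward as they close: fully open they stand 13 mm farther back than shut.
Start: joints at [-1.218, 0.241, 0.005, 1.335, 0, 1.571], TCP at [0.173, -0.469, 0.231] pointing down, gripper open.
Joint ranges: [-2.72, 2.72], [-1.05, 1.87], [-1.09, 1.28], [-1.99, 2.15], [-1.42, 1.44], [-3.14, 3.14]. Speed limits (rad/s): [2.79, 2.79, 3.14, 3.14, 3.14, 3.14].

INTERFACE

Orientations are given as a unit quaternion [x, y, z, w].
In Python, from workcell import bot gives the robot as it stands.
- The arm moves only by the tool play_rows, never from a script. Its argument "moves" is a list of rows, each a list of 3 entries, a list of its own where there are three numbers: the opening, from -1 (shut) to 1 (fully open), then the shift along the tool's x, y, z in cm, then the turn, a rotation vector about the tool's x, y, z in rad. A call has 1 to 12 rows; each row shifts and turns the commanded pose from where the row before left it, along the tool's axes as they then stand; what a row does not reach is not made up. A row lasts 1/12 s, in which the tool goes at most 41.7 mm and 7.16 degrees, less where a joint would pass 70% of its speed; a pose out of reach is approached as far as the arm can. A call is refused whole if a number of a shift passes 4.17 or a number of a turn 0.125, either way. A call with a gripper value outside its range is refused whole. The fingers move at their own pace and stop on an object; the grip force is fixed at half the most. Time passes only in rows, so rows that do not move let the fingers close. It gives the time, the measured TCP pose, the force and the opening at its end, in the units of the state.
- bot.get_obs(): the state, without advancing time (a new reading comes with each control period).
- bot.camera(name): name is "scene" or "top"; returns (picture, depth): 420x560x3 uint8, red, green, blue; 420x560 float32, m along the optical axis (not along the pixel's ray), 0 where there is no reading.
- bot.camera_info(name): a dict with "K" (3x3 intrinsics, pixels), "world_from_camera" (4x4, takes a point from camera to world coordinates). Camera axes: x right, y up, looking along -z (the intrinsics and any distortion apply to the point x, -y, -z); pixel columns grow to the right and rows downward; lengths in m; the calibration is good to about 2 mm. A picture is of the moment at which its call begins. camera_info takes no time and is no camera call.
- bot.job_done(): hands the job in, once; it reports no verdict.
The state is a dict: "clock": time; "joint_pos": joint angles; "joint_vel": joint speeds; "tau": joint torques, N m; "eef_pos": TCP position; "tool_rot": TCP orientation; "ft_force": force on the tool from outside, world axes, zero at the start; "ft_torque": the same for the moment, N m; "grip_width": finger opening in m.
Only numpy, scipy, OpenCV 4.12 (cv2) and the standard library are available. Lean on these libraries where they do the work, as an engineer would, in place of code of your own. Each camera call takes 0.05 s, during which the arm holds its last target. There are 200 camera calls.

## Working session

There is one attempt and no reset: what is moved stays moved. The work goes in short steps, Python scripts to look and compute and a tool call to move; the robot and the scene stay as the last step left them, time stands still between calls to the robot, and variables do not carry over. Pictures are saved under pics/ and viewed, on a budget of 14 in all, crops included, one or two more only if the job needs it, and the job is handed in when it is done.

Besides the shell and the picture viewer there is one more tool, called after "Request:" in YAML: its name, and indented under it one key for each argument. play_rows: Moves the arm, as the interface text tells. Its arguments: {"type":"object","properties":{"moves":{"type":"array"}},"required":["moves"]}

```bash
mkdir -p pics; ls; cat > h.py <<'E'
import numpy as np, cv2
from workcell import bot
def shot(name,fn=None):
    p,d=bot.camera(name)
    np.savez('/tmp/%s.npz'%name,p=p,d=d)
    if fn: cv2.imwrite('pics/'+fn,p[:,:,::-1])
    return p,d
def load(name):
    z=np.load('/tmp/%s.npz'%name); return z['p'],z['d']
def px2w(name,u,v,d=None,z=None):
    """world point of pixel; by depth d or by intersection with plane z"""
    i=bot.camera_info(name);K=np.array(i['K']);T=np.array(i['world_from_camera'])
    r=np.array([(u-K[0,2])/K[0,0],-(v-K[1,2])/K[1,1],-1.0])
    R,t=T[:3,:3],T[:3,3]; w=R@r
    s=d if z is None else (z-t[2])/w[2]
    return t+s*w
def cloud(name,d):
    v,u=np.mgrid[:d.shape[0],:d.shape[1]]
    i=bot.camera_info(name);K=np.array(i['K']);T=np.array(i['world_from_camera'])
    c=np.stack([(u-K[0,2])/K[0,0]*d,-(v-K[1,2])/K[1,1]*d,-d],-1)
    return c@T[:3,:3].T+T[:3,3]
def w2px(name,P):
    i=bot.camera_info(name);K=np.array(i['K']);T=np.array(i['world_from_camera'])
    c=T[:3,:3].T@(np.array(P)-T[:3,3]); return K[0,2]-K[0,0]*c[0]/c[2], K[1,2]+K[1,1]*c[1]/c[2]
E
python3 - <<'E'
from h import *
shot('top','top0.png');shot('scene','scene0.png')
for n in('top','scene'): print(bot.camera_info(n))
print(bot.get_obs())
E
```

```text
pics
{'K': array([[494.32837825,   0.        , 288.62482887],
       [  0.        , 494.32837825, 208.83544516],
       [  0.        ,   0.        ,   1.        ]]), 'world_from_camera': array([[ 0.02654251,  0.98906599, -0.14506535,  0.36443438],
       [-0.99957603,  0.02452213, -0.01569813,  0.05427019],
       [-0.01196918,  0.14542052,  0.98929753,  1.46192837],
       [ 0.        ,  0.        ,  0.        ,  1.        ]])}
{'K': array([[518.59139128,   0.        , 276.41898113],
       [  0.        , 518.59139128, 214.04884318],
       [  0.        ,   0.        ,   1.        ]]), 'world_from_camera': array([[-0.32640995, -0.7734859 ,  0.54330112,  1.28061385],
       [ 0.94517209, -0.26081879,  0.19652806,  0.30161847],
       [-0.01030854,  0.57766177,  0.81621113,  1.14881822],
       [ 0.        ,  0.        ,  0.        ,  1.        ]])}
{'clock': 0.1, 'joint_pos': array([-1.21799291e+00,  2.41335821e-01,  3.86826115e-03,  1.33518848e+00,
       -5.68159025e-06,  1.57080109e+00]), 'joint_vel': array([ 6.92616825e-04, -3.22993282e-04,  3.26415024e-03,  1.18701529e-03,
        9.98682458e-05,  2.51159566e-04]), 'tau': array([ 1.05424610e-03, -3.73136473e+01,  2.53010488e+01,  1.08562427e-02,
        2.39929676e-05, -1.75645431e-05]), 'eef_pos': array([ 0.17257105, -0.46868224,  0.23050643]), 'tool_rot': array([ 9.84481515e-01,  1.75485848e-01, -1.65977396e-04, -9.14925395e-04]), 'ft_force': array([-0.72438191, -1.07513622, -0.90446762]), 'ft_torque': array([-0.00034988,  0.01611613,  0.04559246]), 'grip_width': 0.08550879444015534}
```

View pics/top0.png

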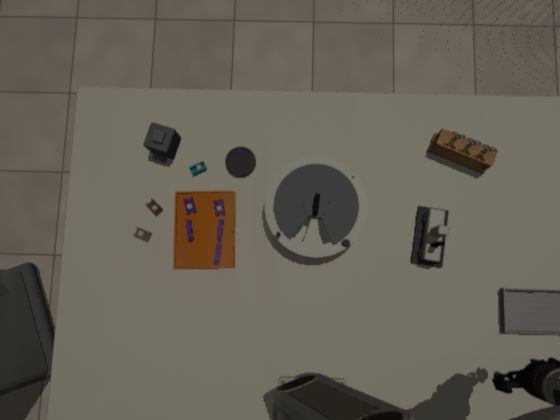

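View pics/scene0.png

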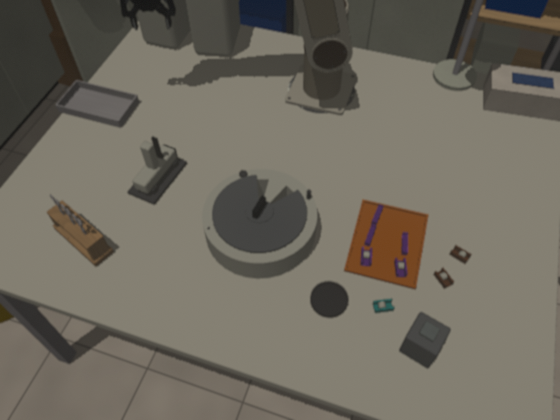

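The pictures show 3 slim violets at top pixels (190,231), (220,231), (218,254) and 2 broad violets at (190,206), (220,208). The things that could be mistaken for them are brown pieces at (154,208) and (143,234) and a turquoise one at (198,169); these stay put. The pin is at (278,235), the stud at (346,243) and the plug at (353,177). The cover's opening points down, about (320,228).

```bash
cat > meas.py <<'E'
from h import *
def violets(p,d,name='top',top=0.0):
    hsv=cv2.cvtColor(p,cv2.COLOR_RGB2HSV)
    m=((hsv[...,0]>120)&(hsv[...,0]<160)&(hsv[...,1]>70)&(hsv[...,2]>40)).astype(np.uint8)
    n,l,s,c=cv2.connectedComponentsWithStats(m)
    for i in range(1,n):
        if s[i,4]<8: continue
        v,u=np.nonzero(l==i); r=cv2.minAreaRect(np.stack([u,v],1).astype(np.float32))
        W=np.array([px2w(name,a,b,z=0.022) for a,b in zip(u,v)])
        C=W.mean(0); e,V=np.linalg.eigh(np.cov(W[:,:2].T)); a=V[:,1]
        print(i,s[i,:5],'px',c[i].round(1),'W',C.round(4),'yaw',np.degrees(np.arctan2(a[1],a[0])).round(1),'L',(4*np.sqrt(np.abs(e[::-1]))*.87).round(3))
if __name__=='__main__':
    p,d=load('top'); violets(p,d)
    P=cloud('top',d)
    q=P[(P[...,2]>.06)&(P[...,2]<.095)&(abs(P[...,0]-.38)<.25)&(abs(P[...,1])<.25)]
    print(len(q), np.percentile(q[:,2],[5,25,50,75,95]))
    for u,v,z in[(316,205,.086),(278,235,.09),(346,243,.086),(353,177,.08),(434,238,.12),(240,162,.015)]: print((u,v),px2w('top',u,v,z=z).round(3), P[v,u].round(3))
    g=cv2.resize(p[140:280,130:270],None,fx=4.2,fy=4.2,interpolation=cv2.INTER_CUBIC)
    h=cv2.resize(p[150:270,250:370],None,fx=4.9,fy=4.9,interpolation=cv2.INTER_CUBIC)
    cv2.imwrite('pics/crop1.png',g[:,:,::-1]);cv2.imwrite('pics/crop2.png',h[:,:,::-1])
E
python3 meas.py
```

```text
1 [184 198  12  16  99] px [189.3 205.2] W [0.5793 0.3709 0.022 ] yaw -158.7 L [0.049 0.029]
2 [214 200  10  16  89] px [218.7 206.6] W [0.5771 0.2838 0.022 ] yaw -168.4 L [0.049 0.028]
3 [186 220   7  21 100] px [189.2 229.8] W [0.5063 0.3671 0.022 ] yaw -169.0 L [0.06  0.014]
4 [217 220   6  21  90] px [219.6 229.4] W [0.5098 0.2779 0.022 ] yaw 177.3 L [0.059 0.013]
5 [215 243   6  21  91] px [217.5 253.4] W [0.4394 0.2808 0.022 ] yaw 175.6 L [0.058 0.013]
5445 [0.07520692 0.07949608 0.08417929 0.08746453 0.09099443]
(316, 205) [ 0.579 -0.001  0.086] [0.574 0.001 0.12 ]
(278, 235) [0.491 0.104 0.09 ] [0.489 0.103 0.11 ]
(346, 243) [ 0.474 -0.086  0.086] [ 0.474 -0.086  0.083]
(353, 177) [ 0.663 -0.105  0.08 ] [ 0.662 -0.104  0.084]
(434, 238) [ 0.491 -0.321  0.12 ] [ 0.496 -0.336  0.063]
(240, 162) [0.715 0.227 0.015] [0.718 0.228 0.005]
```

View pics/crop1.png

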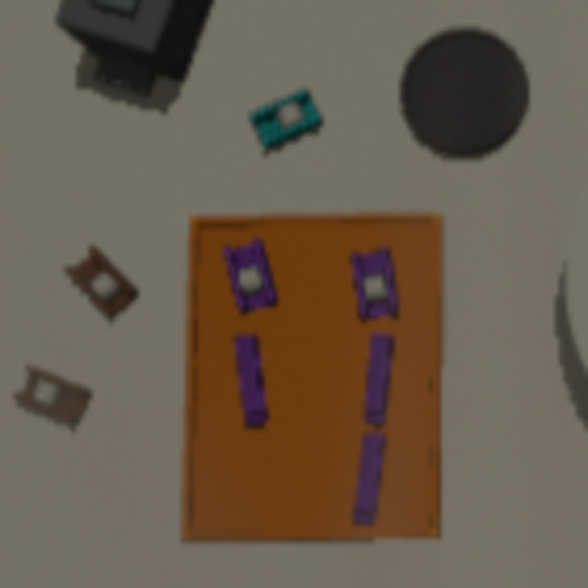

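View pics/crop2.png

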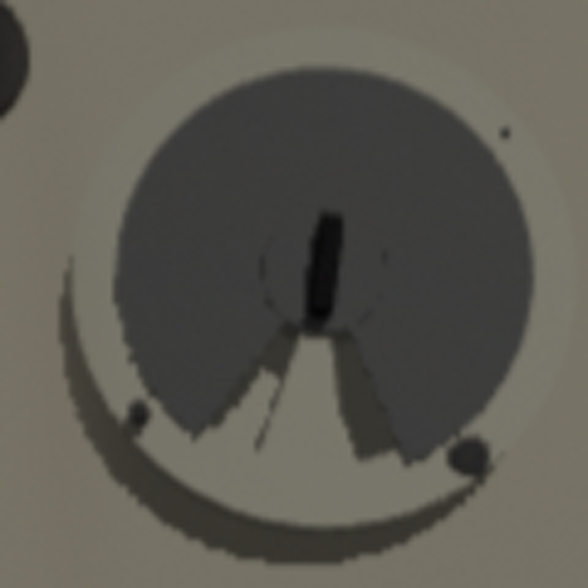

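The crop confirms the five violet clamps (crop 1 shows the broad ones with white rollers at (250,278) and (375,288)). The brown and turquoise pieces lie outside the tray. In crop 2 the pin is at (138,415), the stud at (468,456), the plug at (504,132), and the grip bar runs from (330,215) to (317,320).

```bash
cat > fit.py <<'E'
from h import *
p,d=load('top')
hsv=cv2.cvtColor(p,cv2.COLOR_RGB2HSV)
m=((hsv[...,2]<80)).astype(np.uint8); 
n,l,s,c=cv2.connectedComponentsWithStats(m); i=l[190,290]; print(s[i])
cn=max(cv2.findContours((l==i).astype(np.uint8),0,cv2.CHAIN_APPROX_NONE)[0],key=len)[:,0]
W=np.array([px2w('top',u,v,z=.086)[:2] for u,v in cn])
c0=np.array([.577,0])
for k in range(8):
    r=np.linalg.norm(W-c0,axis=1); Q=W[abs(r-.120)<.006]
    A=np.c_[2*Q,np.ones(len(Q))]; x=np.linalg.lstsq(A,(Q**2).sum(1),rcond=None)[0]; c0=x[:2]
print('drum',c0,'R',np.sqrt(x[2]+c0@c0),len(Q))
for nm,u,v,z in[('stud',250+468/4.9,150+456/4.9,.086),('plug',250+504/4.9,150+132/4.9,.08),('pin',250+138/4.9,150+415/4.9,.098)]:
    w=px2w('top',u,v,z=z)[:2]-c0; print(nm,np.linalg.norm(w),np.degrees(np.arctan2(w[1],w[0])))
a=px2w('top',250+330/4.9,150+215/4.9,z=.118);b=px2w('top',250+317/4.9,150+320/4.9,z=.118);e=b-a
print('bar',((a+b)/2).round(3),np.linalg.norm(e),np.degrees(np.arctan2(e[1],e[0])))
g=cv2.resize(p[195:275,400:460],None,fx=7,fy=7,interpolation=cv2.INTER_CUBIC)
q,_=load('scene'); h=cv2.resize(q[130:205,120:195],None,fx=7.46,fy=7.46,interpolation=cv2.INTER_CUBIC)[:560]
cv2.imwrite('pics/crop3.png',np.hstack([g,h[:560,:380]])[:,:,::-1])
P=cloud('top',d)[195:275,400:460].reshape(-1,3)
for lo,hi in[(.05,.07),(.1,.16)]:
    Q=P[(P[:,2]>lo)&(P[:,2]<hi)]; ev,V=np.linalg.eigh(np.cov(Q[:,:2].T)); print(lo,len(Q),Q.mean(0).round(4),np.degrees(np.arctan2(V[1,1],V[0,1])),Q.min(0),Q.max(0))
E
python3 fit.py
```

```text
[ 263  164   96  101 5813]
drum [0.57772025 0.00062596] R 0.11866979550183247 206
stud 0.13431700052764262 -140.59815952775534
plug 0.13544924108110307 -50.758132092229765
pin 0.13387875152055329 130.15651783225707
bar [0.575 0.001 0.118] 0.0601217464016282 174.09432078525583
0.05 712 [ 0.5039 -0.3336  0.0616] 172.8073411437836 [ 0.42906129 -0.36878238  0.05046618] [ 0.58319621 -0.30540393  0.06963371]
0.1 199 [ 0.5045 -0.3339  0.1348] 176.2569759054952 [ 0.47384721 -0.35250859  0.10009742] [ 0.52555946 -0.32140236  0.1511849 ]
```

View pics/crop3.png

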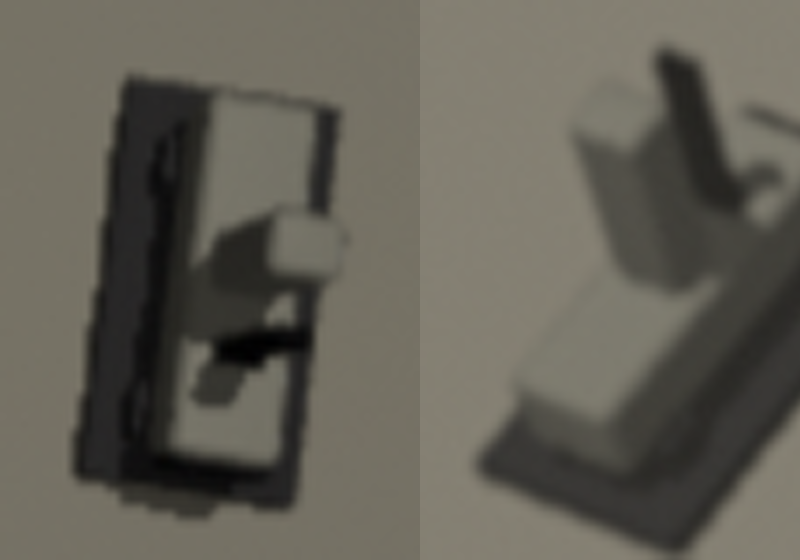

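```bash
cat > go.py <<'E'
import sys; from h import *
from scipy.spatial.transform import Rotation as R
def st():
    o=bot.get_obs(); M=R.from_quat(o['tool_rot']).as_matrix()
    psi=np.degrees(np.arctan2(M[1,0],M[0,0]))
    print('t',round(o['clock'],2),'tcp',o['eef_pos'].round(4),'psi',psi.round(2),'tilt',np.degrees(np.arccos(-M[2,2])).round(2),'q',o['joint_pos'].round(2),'F',np.round(o['ft_force'],1),'w',round(o['grip_width'],4)); return o,M,psi
def plan(x,y,z,ps):
    o,M,psi=st(); dy=(ps-psi+180)%360-180
    for p in (dy,(dy+90)%180-90):
        a=np.radians(psi+p); D=np.array([x,y,z])-o['eef_pos']
        t=np.array([D[0]*np.cos(a)+D[1]*np.sin(a),D[0]*np.sin(a)-D[1]*np.cos(a),-D[2]])*100
        print('rot z',np.radians(-p).round(3),'then shift cm',t.round(2),'| norm',np.linalg.norm(t).round(1))
if len(sys.argv)>4: plan(*map(float,sys.argv[1:5]))
elif __name__=='__main__': st()
E
echo
```

Request:
play_rows:
  moves:
    - [1,[0,0,0],[0,0,0.115]]
    - [1,[0,0,0],[0,0,0.115]]
    - [1,[0,0,0],[0,0,0.115]]
    - [1,[0,0,0],[0,0,0.11]]
    - [1,[2.2,-3.2,0],[0,0,0]]
    - [1,[2.2,-3.2,0],[0,0,0]]
    - [1,[2.2,-3.2,0],[0,0,0]]
    - [1,[2.2,-3.2,0],[0,0,0]]
    - [1,[2.2,-3.2,0],[0,0,0]]
    - [1,[2.2,-3.2,0],[0,0,0]]
    - [1,[2.2,-3.2,0],[0,0,0]]
    - [1,[2.2,-3.2,0],[0,0,0]]

```text
clock: 1.1
eef_pos: [0.3745, -0.2307, 0.2311]
tool_rot: [0.999, -0.051, -0.0, -0.0]
ft_force: [0.2, -0.2, -0.3]
grip_width: 0.0853
```

```bash
python3 go.py .577 0 .15 -6
```

```text
t 1.1 tcp [ 0.3745 -0.2307  0.2311] psi -5.87 tilt 0.03 q [-0.55  0.12 -0.14  1.31 -0.    2.69] F [ 0.2 -0.2 -0.3] w 0.0853
rot z 0.002 then shift cm [ 17.72 -25.06   8.11] | norm 31.7
rot z 0.002 then shift cm [ 17.72 -25.06   8.11] | norm 31.7
```

Request:
play_rows:
  moves:
    - [1,[0,0,0],[0,0,-0.12]]
    - [1,[0,0,0],[0,0,-0.12]]
    - [1,[0,0,0],[0,0,-0.12]]
    - [1,[0,0,0],[0,0,-0.12]]
    - [1,[0,0,0],[0,0,-0.12]]
    - [1,[0,0,0],[0,0,-0.12]]
    - [1,[0,0,0],[0,0,-0.12]]
    - [1,[0,0,0],[0,0,-0.12]]
    - [1,[0,0,0],[0,0,-0.12]]
    - [1,[0,0,0],[0,0,-0.12]]
    - [1,[0,0,0],[0,0,-0.12]]
    - [1,[0,0,0],[0,0,-0.12]]

```text
clock: 2.1
eef_pos: [0.3736, -0.2323, 0.2309]
tool_rot: [0.783, 0.622, -0.0, -0.0]
ft_force: [-0.2, -0.5, -0.6]
grip_width: 0.0855
```

Request:
play_rows:
  moves:
    - [1,[0,0,0],[0,0,-0.12]]
    - [1,[0,0,0],[0,0,-0.12]]
    - [1,[0,0,0],[0,0,-0.12]]
    - [1,[0,0,0],[0,0,-0.12]]
    - [1,[0,0,0],[0,0,-0.12]]
    - [1,[0,0,0],[0,0,-0.12]]
    - [1,[0,0,0],[0,0,-0.12]]
    - [1,[0,0,0],[0,0,-0.12]]
    - [1,[0,0,0],[0,0,-0.12]]
    - [1,[0,0,0],[0,0,-0.12]]
    - [1,[0,0,0],[0,0,-0.12]]
    - [1,[0,0,0],[0,0,-0.12]]

```text
clock: 3.1
eef_pos: [0.3736, -0.2323, 0.2309]
tool_rot: [0.178, 0.984, 0.0, -0.001]
ft_force: [0.9, 0.5, -0.0]
grip_width: 0.0855
```

Request:
play_rows:
  moves:
    - [1,[0,0,0],[0,0,-0.12]]
    - [1,[0,0,0],[0,0,-0.12]]
    - [1,[0,0,0],[0,0,-0.02]]
    - [1,[-2.2,3.1,0],[0,0,0]]
    - [1,[-2.2,3.1,0],[0,0,0]]
    - [1,[-2.2,3.1,0],[0,0,0]]
    - [1,[-2.2,3.1,0],[0,0,0]]
    - [1,[-2.2,3.1,0],[0,0,0]]
    - [1,[-2.2,3.1,0],[0,0,0]]
    - [1,[-2.2,3.1,0],[0,0,0]]
    - [1,[-2.3,3.3,0],[0,0,0]]
    - [1,[0,0,0],[0,0,0]]

```text
clock: 4.1
eef_pos: [0.5794, 0.0033, 0.2295]
tool_rot: [0.05, 0.999, 0.001, 0.0]
ft_force: [0.9, -0.5, 0.4]
grip_width: 0.0854
```

```bash
python3 go.py .577 0 .15 174; python3 - <<'E'
from h import *
p,_=shot('top'); q,_=shot('scene')
g=cv2.resize(p[150:270,250:370],None,fx=3.3,fy=3.3,interpolation=2);h=cv2.resize(q[150:270,190:310],None,fx=3.3,fy=3.3,interpolation=2)
cv2.imwrite('pics/c4.png',np.hstack([g,h])[:,:,::-1])
E
```

```text
t 4.1 tcp [0.5794 0.0033 0.2295] psi 174.29 tilt 0.15 q [0.   0.4  0.22 1.39 0.   0.1 ] F [ 0.9 -0.5  0.4] w 0.0854
rot z 0.005 then shift cm [ 0.21 -0.35  7.95] | norm 8.0
rot z 0.005 then shift cm [ 0.21 -0.35  7.95] | norm 8.0
```

View pics/c4.png

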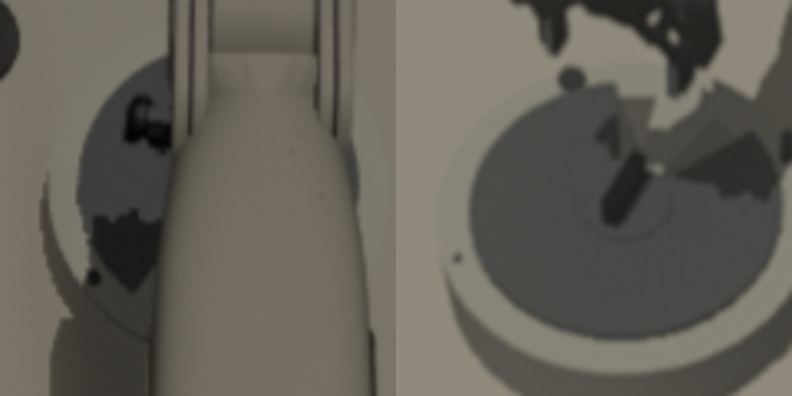

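The gripper is above the grip bar, with its fingers either side of it.

Request:
play_rows:
  moves:
    - [1,[0.2,-0.3,3.0],[0,0,0]]
    - [1,[0,0,3.0],[0,0,0]]
    - [1,[0,0,3.0],[0,0,0]]
    - [1,[0,0,2.5],[0,0,0]]
    - [1,[0,0,2.0],[0,0,0]]
    - [1,[0,0,0],[0,0,0]]
    - [-1,[0,0,0],[0,0,0]]
    - [-1,[0,0,0],[0,0,0]]
    - [-1,[0,0,0],[0,0,0]]
    - [-1,[0,0,0],[0,0,0]]
    - [-1,[0,0,0],[0,0,0]]
    - [-1,[0,0,0],[0,0,0]]

```text
clock: 5.2
eef_pos: [0.5753, 0.0012, 0.0984]
tool_rot: [0.05, 0.999, 0.007, 0.002]
ft_force: [-3.5, 11.2, 21.9]
grip_width: 0.0127
```

```bash
python3 go.py .577 0 .092 129.6
```

```text
t 5.2 tcp [0.5753 0.0012 0.0984] psi 174.23 tilt 0.85 q [-0.01  0.47 -0.02  1.08  0.01  0.1 ] F [-3.5 11.2 21.9] w 0.0127
rot z 0.779 then shift cm [-0.2   0.06  0.64] | norm 0.7
rot z 0.779 then shift cm [-0.2   0.06  0.64] | norm 0.7
```

Request:
play_rows:
  moves:
    - [-1,[0,0,-0.3],[0,0,0]]
    - [-1,[0,0,0],[0,0,0.1]]
    - [-1,[0,0,0],[0,0,0.1]]
    - [-1,[0,0,0],[0,0,0.1]]
    - [-1,[0,0,0],[0,0,0.1]]
    - [-1,[0,0,0],[0,0,0.1]]
    - [-1,[0,0,0],[0,0,0.1]]
    - [-1,[0,0,0],[0,0,0.1]]
    - [-1,[0,0,0],[0,0,0.08]]
    - [-1,[0,0,0],[0,0,0]]
    - [-1,[0,0,0],[0,0,0]]

```text
clock: 6.12
eef_pos: [0.5764, 0.0034, 0.0986]
tool_rot: [0.425, 0.905, 0.008, -0.001]
ft_force: [8.7, 21.0, -13.1]
grip_width: 0.0124
```

```bash
python3 go.py .577 0 .092 129.6
```

```text
t 6.12 tcp [0.5764 0.0034 0.0986] psi 129.73 tilt 0.91 q [-0.    0.47 -0.01  1.08  0.02  0.88] F [  8.7  21.  -13.1] w 0.0124
rot z 0.002 then shift cm [-0.3  -0.17  0.66] | norm 0.7
rot z 0.002 then shift cm [-0.3  -0.17  0.66] | norm 0.7
```

Request:
play_rows:
  moves:
    - [0,[0,0,0],[0,0,0]]
    - [0,[0,0,0],[0,0,0]]
    - [0,[0,0,0],[0,0,0]]
    - [0,[0,0,-2],[0,0,0]]
    - [0,[0,0,-4],[0,0,0]]
    - [0,[0,0,-4],[0,0,0]]
    - [0.06,[0,0,0],[0,0,-0.1]]
    - [0.06,[0,0,0],[0,0,-0.1]]
    - [0.06,[0,0,0],[0,0,-0.1]]
    - [0.06,[0,0,0],[0,0,-0.1]]
    - [0.06,[0,0,0],[0,0,-0.1]]
    - [0.06,[0,0,0],[0,0,-0.1]]

```text
clock: 7.12
eef_pos: [0.5735, -0.0058, 0.2]
tool_rot: [0.14, 0.99, -0.0, 0.0]
ft_force: [0.3, -0.5, -0.9]
grip_width: 0.0449
```

```bash
cat > look.py <<'E'
import sys; from h import *; from meas import violets
p,d=shot('top'); violets(p,d)
E
python3 look.py; python3 go.py .44 .281 .1 176
```

```text
1 [184 198  12  16 100] px [189.3 205.2] W [0.5791 0.3709 0.022 ] yaw -159.9 L [0.05 0.03]
2 [214 200  10  16  89] px [218.7 206.6] W [0.5771 0.2838 0.022 ] yaw -168.4 L [0.049 0.028]
3 [186 220   7  21 101] px [189.2 229.9] W [0.506 0.367 0.022] yaw -168.7 L [0.061 0.014]
4 [217 220   6  21  90] px [219.6 229.4] W [0.5098 0.2779 0.022 ] yaw 177.3 L [0.059 0.013]
5 [215 243   6  21  91] px [217.5 253.3] W [0.4397 0.2807 0.022 ] yaw 175.6 L [0.059 0.013]
t 7.17 tcp [ 0.5736 -0.0058  0.2   ] psi 164.12 tilt 0.05 q [-0.01  0.4   0.15  1.32 -0.    0.27] F [-0.2  0.1  0.5] w 0.0451
rot z -0.207 then shift cm [15.32 27.68 10.  ] | norm 33.2
rot z -0.207 then shift cm [15.32 27.68 10.  ] | norm 33.2
```

Request:
play_rows:
  moves:
    - [0.06,[0,0,0],[0,0,-0.1]]
    - [0.06,[0,0,0],[0,0,-0.107]]
    - [0.06,[1.9,3.46,0],[0,0,0]]
    - [0.06,[1.9,3.46,0],[0,0,0]]
    - [0.06,[1.9,3.46,0],[0,0,0]]
    - [0.06,[1.9,3.46,0],[0,0,0]]
    - [0.06,[1.9,3.46,0],[0,0,0]]
    - [0.06,[1.9,3.46,0],[0,0,0]]
    - [0.06,[1.9,3.46,1.5],[0,0,0]]
    - [0.06,[2.02,3.46,1.5],[0,0,0]]
    - [0.06,[0,0,4],[0,0,0]]
    - [0.06,[0,0,3],[0,0,0]]

```text
clock: 8.17
eef_pos: [0.4422, 0.2836, 0.0996]
tool_rot: [0.037, 0.999, 0.001, 0.001]
ft_force: [-0.3, -0.5, -0.5]
grip_width: 0.0456
```

```bash
python3 go.py .44 .281 .009 176; python3 - <<'E'
from h import *
q,_=shot('scene')
h=cv2.resize(q[190:300,330:470],None,fx=5,fy=5,interpolation=2)
cv2.imwrite('pics/c5.png',h[:,:,::-1])
E
```

```text
t 8.17 tcp [0.4422 0.2836 0.0996] psi 175.71 tilt 0.17 q [ 0.57  0.38 -0.16  1.03 -0.    0.65] F [-0.3 -0.5 -0.5] w 0.0456
rot z -0.005 then shift cm [ 0.2  -0.27  9.06] | norm 9.1
rot z -0.005 then shift cm [ 0.2  -0.27  9.06] | norm 9.1
```

View pics/c5.png

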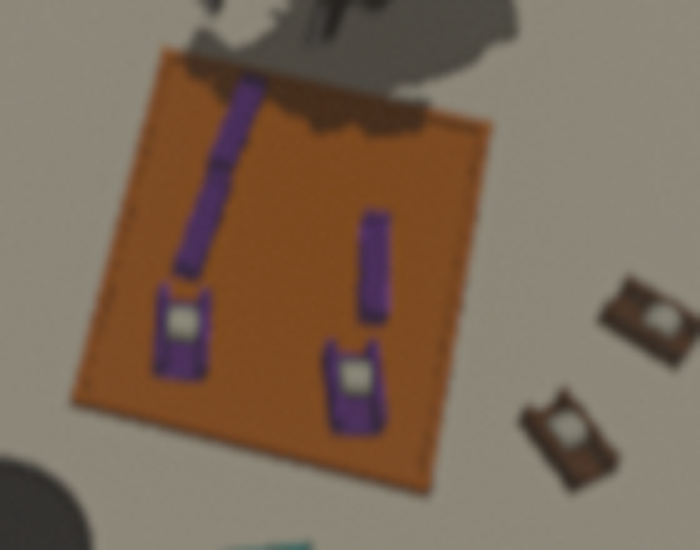

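The gripper is above the nearest slim (crop (240,120)), and the clamps haven't moved. Next I descend and grasp.

Request:
play_rows:
  moves:
    - [0.06,[0.1,-0.2,3],[0,0,0]]
    - [0.06,[0,0,3],[0,0,0]]
    - [0.06,[0,0,2],[0,0,0]]
    - [0.06,[0,0,1],[0,0,0]]
    - [0.06,[0,0,0],[0,0,0]]
    - [-1,[0,0,0],[0,0,0]]
    - [-1,[0,0,0],[0,0,0]]
    - [-1,[0,0,0],[0,0,0]]
    - [-1,[0,0,0],[0,0,0]]
    - [-1,[0,0,0],[0,0,0]]
    - [-1,[0,0,0],[0,0,0]]

```text
clock: 9.13
eef_pos: [0.4433, 0.2803, 0.0121]
tool_rot: [0.039, 0.999, 0.001, 0.002]
ft_force: [-0.1, -0.7, 5.7]
grip_width: 0.0121
```

```bash
python3 go.py .44 .281 .16 176; python3 go.py .527 .061 .16 129.6
```

```text
t 9.13 tcp [0.4433 0.2803 0.0121] psi 175.58 tilt 0.25 q [ 0.56  0.49 -0.26  0.82 -0.    0.64] F [-0.1 -0.7  5.7] w 0.0121
rot z -0.007 then shift cm [  0.34   0.05 -14.79] | norm 14.8
rot z -0.007 then shift cm [  0.34   0.05 -14.79] | norm 14.8
t 9.13 tcp [0.4433 0.2803 0.0121] psi 175.58 tilt 0.25 q [ 0.56  0.49 -0.26  0.82 -0.    0.64] F [-0.1 -0.7  5.7] w 0.0121
rot z 0.803 then shift cm [-22.23  -7.53 -14.79] | norm 27.7
rot z 0.803 then shift cm [-22.23  -7.53 -14.79] | norm 27.7
```

Request:
play_rows:
  moves:
    - [-1,[0,0,-3],[0,0,0]]
    - [-1,[0,0,-3],[0,0,0.115]]
    - [-1,[0,0,-3],[0,0,0.115]]
    - [-1,[0,0,-3],[0,0,0.115]]
    - [-1,[0,0,-3],[0,0,0.115]]
    - [-1,[0,0,0],[0,0,0.115]]
    - [-1,[0,0,0],[0,0,0.115]]
    - [-1,[0,0,0],[0,0,0.113]]
    - [-1,[-3.2,-1.1,0],[0,0,0]]
    - [-1,[-3.2,-1.1,0],[0,0,0]]
    - [-1,[-3.2,-1.1,0],[0,0,0]]
    - [-1,[-3.2,-1.1,0],[0,0,0]]

```text
clock: 10.13
eef_pos: [0.4897, 0.1518, 0.1608]
tool_rot: [0.425, 0.905, 0.001, 0.001]
ft_force: [0.5, 0.4, -0.6]
grip_width: 0.0118
```

Request:
play_rows:
  moves:
    - [-1,[-3.2,-1.1,0],[0,0,0]]
    - [-1,[-3.2,-1.1,0],[0,0,0]]
    - [-1,[-3.0,-0.9,0],[0,0,0]]
    - [-1,[0,0,0],[0,0,0]]
    - [-1,[0,0,0],[0,0,0]]

```text
clock: 10.55
eef_pos: [0.5259, 0.0591, 0.1605]
tool_rot: [0.427, 0.904, 0.0, 0.0]
ft_force: [0.5, 0.5, 0.1]
grip_width: 0.0118
```

```bash
python3 go.py .527 .062 .055 129.6;  python3 - <<'E'
from h import *
q,_=shot('scene')
h=cv2.resize(q[100:260,190:350],None,fx=3.7,fy=3.7,interpolation=2)
cv2.imwrite('pics/c6.png',h[:,:,::-1])
E
```

```text
t 10.55 tcp [0.5259 0.0591 0.1605] psi 129.39 tilt 0.06 q [ 0.11  0.34 -0.05  1.18  0.    1.  ] F [0.5 0.5 0.1] w 0.0118
rot z -0.004 then shift cm [ 0.15  0.27 10.55] | norm 10.6
rot z -0.004 then shift cm [ 0.15  0.27 10.55] | norm 10.6
```

View pics/c6.png

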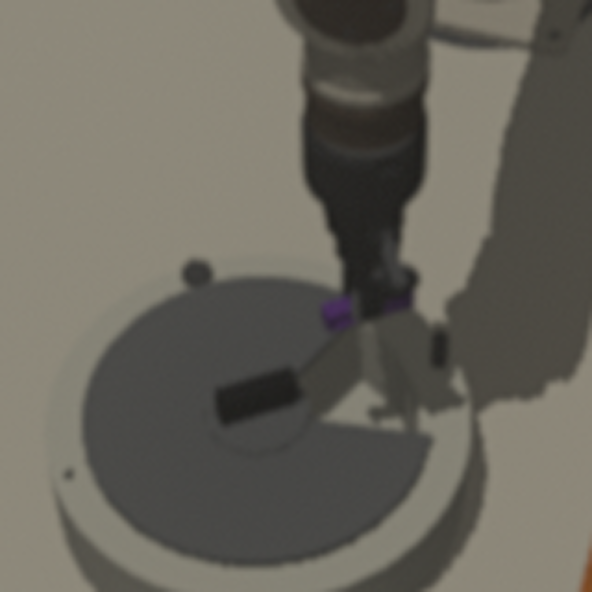

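The slim is held with its long axis radial over the opening at the pin's compartment. I lower it and release.

Request:
play_rows:
  moves:
    - [-1,[0,0.2,3],[0,0,0]]
    - [-1,[0,0,3],[0,0,0]]
    - [-1,[0,0,3],[0,0,0]]
    - [-1,[0,0,2],[0,0,0]]
    - [-1,[0,0,0],[0,0,0]]
    - [-0.2,[0,0,0],[0,0,0]]
    - [-0.2,[0,0,0],[0,0,0]]
    - [-0.2,[0,0,0],[0,0,0]]
    - [-0.2,[0,0,-4],[0,0,0]]
    - [-0.2,[0,0,-4],[0,0,0]]
    - [-0.2,[0,0,-4],[0,0,0]]
    - [0.06,[0,0,0],[0,0,0]]

```text
clock: 11.6
eef_pos: [0.5314, 0.0632, 0.1787]
tool_rot: [0.425, 0.905, 0.004, 0.006]
ft_force: [2.5, 0.6, 1.5]
grip_width: 0.0445
```

```bash
python3 look.py; python3 go.py .51 .278 .16 177
```

```text
1 [184 198  12  16  99] px [189.3 205.2] W [0.5793 0.3709 0.022 ] yaw -158.7 L [0.049 0.029]
2 [214 200  10  16  88] px [218.7 206.7] W [0.5768 0.2837 0.022 ] yaw -168.2 L [0.049 0.028]
3 [186 220   7  21 100] px [189.2 229.8] W [0.5063 0.3671 0.022 ] yaw -169.0 L [0.06  0.014]
4 [217 220   6  21  89] px [219.6 229.4] W [0.5098 0.2779 0.022 ] yaw 177.4 L [0.06  0.013]
t 11.65 tcp [0.53   0.063  0.1753] psi 129.66 tilt 0.61 q [ 0.12  0.33 -0.02  1.21  0.    1.  ] F [ 0.9  0.1 -0.6] w 0.0449
rot z -0.826 then shift cm [ 3.12 21.36  1.53] | norm 21.6
rot z -0.826 then shift cm [ 3.12 21.36  1.53] | norm 21.6
```

Request:
play_rows:
  moves:
    - [0.06,[0,0,0],[0,0,-0.118]]
    - [0.06,[0,0,0],[0,0,-0.118]]
    - [0.06,[0,0,0],[0,0,-0.118]]
    - [0.06,[0,0,0],[0,0,-0.118]]
    - [0.06,[0,0,0],[0,0,-0.118]]
    - [0.06,[0,0,0],[0,0,-0.118]]
    - [0.06,[0,0,0],[0,0,-0.118]]
    - [0.06,[0.5,3.6,0],[0,0,0]]
    - [0.06,[0.5,3.6,0],[0,0,0]]
    - [0.06,[0.5,3.6,0],[0,0,0]]
    - [0.06,[0.5,3.6,0],[0,0,0]]
    - [0.06,[0.5,3.6,0],[0,0,0]]

```text
clock: 12.65
eef_pos: [0.51, 0.2446, 0.1688]
tool_rot: [0.027, 1.0, -0.0, -0.001]
ft_force: [0.7, 0.2, -1.0]
grip_width: 0.0449
```

Request:
play_rows:
  moves:
    - [0.06,[0.5,3.4,2.5],[0,0,0]]
    - [0.06,[0,0,2.5],[0,0,0]]
    - [0.06,[0,0,2.5],[0,0,0]]
    - [0.06,[0,0,0],[0,0,0]]

```text
clock: 12.98
eef_pos: [0.5032, 0.2755, 0.0889]
tool_rot: [0.026, 1.0, -0.003, -0.005]
ft_force: [-1.1, -0.8, -1.1]
grip_width: 0.045
```

```bash
python3 go.py .51 .278 .011 177
```

```text
t 12.98 tcp [0.5032 0.2755 0.0889] psi 177.07 tilt 0.72 q [ 0.5   0.49 -0.01  1.08  0.    0.55] F [-1.1 -0.8 -1.1] w 0.045
rot z 0.001 then shift cm [-0.66  0.28  7.79] | norm 7.8
rot z 0.001 then shift cm [-0.66  0.28  7.79] | norm 7.8
```

Request:
play_rows:
  moves:
    - [0.06,[-0.5,0.2,3],[0,0,0]]
    - [0.06,[0,0,2.5],[0,0,0]]
    - [0.06,[0,0,1.2],[0,0,0]]
    - [0.06,[0,0,0.8],[0,0,0]]
    - [0.06,[0,0,0],[0,0,0]]
    - [-1,[0,0,0],[0,0,0]]
    - [-1,[0,0,0],[0,0,0]]
    - [-1,[0,0,0],[0,0,0]]
    - [-1,[0,0,0],[0,0,0]]
    - [-1,[0,0,0],[0,0,0]]

```text
clock: 13.82
eef_pos: [0.5142, 0.2785, 0.0214]
tool_rot: [0.027, 1.0, 0.0, 0.001]
ft_force: [0.4, -0.3, -0.4]
grip_width: -0.0
```

```bash
python3 go.py .527 .062 .16 129.6
```

```text
t 13.82 tcp [0.5142 0.2785 0.0214] psi 176.91 tilt 0.1 q [ 0.5   0.57 -0.08  0.92 -0.    0.55] F [ 0.4 -0.3 -0.4] w -0.0
rot z 0.826 then shift cm [-17.5  -12.81 -13.86] | norm 25.7
rot z 0.826 then shift cm [-17.5  -12.81 -13.86] | norm 25.7
```

Closed on air at z=.021. I'd planned from a reading taken before the arm settled. I reopen and go lower.

Request:
play_rows:
  moves:
    - [0.06,[0,0,-0.3],[0,0,0]]
    - [0.06,[0,0,0],[0,0,0]]
    - [0.06,[0,0,0],[0,0,0]]
    - [0.06,[0,0,0],[0,0,0]]
    - [0.06,[0.3,0,0.6],[0,0,0]]
    - [0.06,[0,0,0.7],[0,0,0]]
    - [0.06,[0,0,0],[0,0,0]]
    - [-1,[0,0,0],[0,0,0]]
    - [-1,[0,0,0],[0,0,0]]
    - [-1,[0,0,0],[0,0,0]]
    - [-1,[0,0,0],[0,0,0]]
    - [-1,[0,0,0],[0,0,0]]

```text
clock: 14.82
eef_pos: [0.5108, 0.2785, 0.0106]
tool_rot: [0.027, 1.0, 0.0, 0.0]
ft_force: [0.6, 0.6, 0.2]
grip_width: 0.0118
```

```bash
python3 go.py .527 .062 .16 129.6
```

```text
t 14.82 tcp [0.5108 0.2785 0.0106] psi 176.91 tilt 0.03 q [ 0.5   0.58 -0.09  0.9  -0.    0.55] F [0.6 0.6 0.2] w 0.0118
rot z 0.826 then shift cm [-17.71 -12.55 -14.94] | norm 26.4
rot z 0.826 then shift cm [-17.71 -12.55 -14.94] | norm 26.4
```

Request:
play_rows:
  moves:
    - [-1,[0,0,-3],[0,0,0]]
    - [-1,[0,0,-3],[0,0,0.118]]
    - [-1,[0,0,-3],[0,0,0.118]]
    - [-1,[0,0,-3],[0,0,0.118]]
    - [-1,[0,0,-3],[0,0,0.118]]
    - [-1,[0,0,0],[0,0,0.118]]
    - [-1,[0,0,0],[0,0,0.118]]
    - [-1,[0,0,0],[0,0,0.118]]
    - [-1,[-2.95,-2.1,0],[0,0,0]]
    - [-1,[-2.95,-2.1,0],[0,0,0]]
    - [-1,[-2.95,-2.1,0],[0,0,0]]
    - [-1,[-2.95,-2.1,0],[0,0,0]]

```text
clock: 15.82
eef_pos: [0.5209, 0.1327, 0.1605]
tool_rot: [0.425, 0.905, 0.0, 0.0]
ft_force: [0.5, 0.3, -0.4]
grip_width: 0.0119
```

Request:
play_rows:
  moves:
    - [-1,[-2.95,-2.1,0],[0,0,0]]
    - [-1,[-2.95,-2.1,0],[0,0,0]]
    - [-1,[0,0,0],[0,0,0]]
    - [-1,[0,0,0],[0,0,0]]
    - [-1,[0,0,0],[0,0,0]]

```text
clock: 16.23
eef_pos: [0.5264, 0.0617, 0.1605]
tool_rot: [0.426, 0.905, 0.0, -0.0]
ft_force: [0.1, 0.7, 0.2]
grip_width: 0.0127
```

```bash
python3 go.py .527 .062 .05 129.6
```

```text
t 16.23 tcp [0.5264 0.0617 0.1605] psi 129.55 tilt 0.04 q [ 0.12  0.34 -0.05  1.18  0.    1.  ] F [0.1 0.7 0.2] w 0.0127
rot z -0.001 then shift cm [-0.02  0.07 11.05] | norm 11.1
rot z -0.001 then shift cm [-0.02  0.07 11.05] | norm 11.1
```

Request:
play_rows:
  moves:
    - [-1,[0,0,3],[0,0,0]]
    - [-1,[0,0,3],[0,0,0]]
    - [-1,[0,0,3],[0,0,0]]
    - [-1,[0,0,2],[0,0,0]]
    - [-1,[0,0,0],[0,0,0]]
    - [-0.2,[0,0,0],[0,0,0]]
    - [-0.2,[0,0,0],[0,0,0]]
    - [-0.2,[0,0,0],[0,0,0]]
    - [-0.2,[0,0,-4],[0,0,0]]
    - [-0.2,[0,0,-4],[0,0,0]]
    - [-0.2,[0,0,-3],[0,0,0]]
    - [0.06,[0,0,0],[0,0,0]]

```text
clock: 17.23
eef_pos: [0.53, 0.0632, 0.1672]
tool_rot: [0.425, 0.905, 0.003, 0.005]
ft_force: [1.1, 0.5, -0.5]
grip_width: 0.0443
```

Request:
play_rows:
  moves:
    - [0.06,[0,0,0],[0,0,-0.12]]
    - [0.06,[0,0,0],[0,0,-0.12]]
    - [0.06,[0,0,0],[0,0,-0.12]]
    - [0.06,[0,0,0],[0,0,-0.12]]
    - [0.06,[0,0,0],[0,0,-0.12]]
    - [0.06,[0,0,0],[0,0,-0.12]]
    - [0.06,[0,0,0],[0,0,-0.12]]
    - [0.06,[0,0,0],[0,0,-0.12]]
    - [0.06,[0,0,0],[0,0,0]]
    - [0.06,[0,0,0],[0,0,0]]

```text
clock: 18.07
eef_pos: [0.5257, 0.0624, 0.1599]
tool_rot: [-0.039, 0.999, 0.0, -0.001]
ft_force: [0.2, -0.5, -0.2]
grip_width: 0.0456
```

```bash
python3 look.py; python3 go.py .506 .367 .06 191
```

```text
1 [184 198  12  16  99] px [189.3 205.2] W [0.5793 0.3709 0.022 ] yaw -158.7 L [0.049 0.029]
2 [214 200  10  15  86] px [218.7 206.6] W [0.5771 0.2837 0.022 ] yaw -167.5 L [0.049 0.028]
3 [186 220   7  21 101] px [189.2 229.9] W [0.506 0.367 0.022] yaw -168.7 L [0.061 0.014]
t 18.12 tcp [0.5259 0.0622 0.16  ] psi -175.52 tilt 0.05 q [ 0.12  0.34 -0.05  1.18  0.    0.04] F [ 0.2 -0.5 -0.3] w 0.0452
rot z -0.114 then shift cm [-3.87 30.3  10.  ] | norm 32.1
rot z -0.114 then shift cm [-3.87 30.3  10.  ] | norm 32.1
```

Request:
play_rows:
  moves:
    - [0.06,[0,0,0],[0,0,-0.114]]
    - [0.06,[-0.5,3.8,0],[0,0,0]]
    - [0.06,[-0.5,3.8,0],[0,0,0]]
    - [0.06,[-0.5,3.8,0],[0,0,0]]
    - [0.06,[-0.5,3.8,0],[0,0,0]]
    - [0.06,[-0.5,3.8,0],[0,0,0]]
    - [0.06,[-0.5,3.8,0],[0,0,0]]
    - [0.06,[-0.4,3.8,2],[0,0,0]]
    - [0.06,[-0.4,3.7,3],[0,0,0]]
    - [0.06,[0,0,3],[0,0,0]]
    - [0.06,[0,0,2],[0,0,0]]
    - [0.06,[0,0,0],[0,0,0]]

```text
clock: 19.12
eef_pos: [0.5014, 0.359, 0.059]
tool_rot: [-0.097, 0.995, -0.003, -0.005]
ft_force: [-0.7, -0.7, -0.9]
grip_width: 0.0456
```

Request:
play_rows:
  moves:
    - [0.06,[0,0,0],[0,0,0]]
    - [0.06,[0,0,0],[0,0,0]]

```text
clock: 19.28
eef_pos: [0.5064, 0.3606, 0.0662]
tool_rot: [-0.096, 0.995, 0.001, 0.001]
ft_force: [0.5, 0.8, -0.2]
grip_width: 0.0454
```

```bash
python3 go.py .506 .367 .01 191
```

```text
t 19.28 tcp [0.5064 0.3606 0.0662] psi -168.94 tilt 0.1 q [0.62 0.59 0.09 1.07 0.   0.43] F [ 0.5  0.8 -0.2] w 0.0454
rot z 0.001 then shift cm [-0.08  0.63  5.62] | norm 5.7
rot z 0.001 then shift cm [-0.08  0.63  5.62] | norm 5.7
```

Request:
play_rows:
  moves:
    - [0.06,[0,0.6,2],[0,0,0]]
    - [0.06,[0,0,2],[0,0,0]]
    - [0.06,[0,0,1],[0,0,0]]
    - [0.06,[0,0,0.6],[0,0,0]]
    - [0.06,[0,0,0],[0,0,0]]
    - [0.06,[0,0,0],[0,0,0]]
    - [-1,[0,0,0],[0,0,0]]
    - [-1,[0,0,0],[0,0,0]]
    - [-1,[0,0,0],[0,0,0]]
    - [-1,[0,0,0],[0,0,0]]
    - [-1,[0,0,0],[0,0,0]]

```text
clock: 20.2
eef_pos: [0.5053, 0.3667, 0.0104]
tool_rot: [-0.097, 0.995, 0.001, 0.001]
ft_force: [-0.3, -1.0, 6.0]
grip_width: 0.0119
```

```bash
python3 go.py .527 .062 .16 129.6
```

```text
t 20.2 tcp [0.5053 0.3667 0.0104] psi -168.88 tilt 0.14 q [ 0.63  0.65  0.04  0.96 -0.    0.43] F [-0.3 -1.   6. ] w 0.0119
rot z 1.074 then shift cm [-24.86 -17.75 -14.96] | norm 34.0
rot z 1.074 then shift cm [-24.86 -17.75 -14.96] | norm 34.0
```

Request:
play_rows:
  moves:
    - [-1,[0,0,-3],[0,0,0]]
    - [-1,[0,0,-3],[0,0,0.119]]
    - [-1,[0,0,-3],[0,0,0.119]]
    - [-1,[0,0,-3],[0,0,0.119]]
    - [-1,[0,0,-3],[0,0,0.119]]
    - [-1,[0,0,0],[0,0,0.119]]
    - [-1,[0,0,0],[0,0,0.119]]
    - [-1,[0,0,0],[0,0,0.119]]
    - [-1,[0,0,0],[0,0,0.119]]
    - [-1,[0,0,0],[0,0,0.119]]
    - [-1,[0,0,0],[0,0,0]]
    - [-1,[-2.75,-1.95,0],[0,0,0]]

```text
clock: 21.2
eef_pos: [0.5067, 0.337, 0.1584]
tool_rot: [0.42, 0.907, 0.002, -0.0]
ft_force: [1.6, -1.0, 0.4]
grip_width: 0.0121
```

Request:
play_rows:
  moves:
    - [-1,[-2.75,-1.95,0],[0,0,0]]
    - [-1,[-2.75,-1.95,0],[0,0,0]]
    - [-1,[-2.75,-1.95,0],[0,0,0]]
    - [-1,[-2.75,-1.95,0],[0,0,0]]
    - [-1,[-2.75,-1.95,0],[0,0,0]]
    - [-1,[-2.75,-1.95,0],[0,0,0]]
    - [-1,[-2.75,-1.95,0],[0,0,0]]
    - [-1,[-2.75,-1.95,0],[0,0,0]]
    - [-1,[0,0,0],[0,0,0]]
    - [-1,[0,0,0],[0,0,0]]
    - [-1,[0,0,0],[0,0,0]]

```text
clock: 22.12
eef_pos: [0.5278, 0.0637, 0.1589]
tool_rot: [0.424, 0.906, 0.0, -0.0]
ft_force: [0.3, 0.1, 0.4]
grip_width: 0.012
```

```bash
python3 go.py .527 .062 .052 129.6
```

```text
t 22.12 tcp [0.5278 0.0637 0.1589] psi 129.83 tilt 0.03 q [ 0.12  0.34 -0.05  1.18  0.    1.  ] F [0.3 0.1 0.4] w 0.012
rot z 0.004 then shift cm [-0.08 -0.17 10.69] | norm 10.7
rot z 0.004 then shift cm [-0.08 -0.17 10.69] | norm 10.7
```

Release at a slightly higher height.

Request:
play_rows:
  moves:
    - [-1,[0,-0.1,3],[0,0,0]]
    - [-1,[0,0,3],[0,0,0]]
    - [-1,[0,0,3],[0,0,0]]
    - [-1,[0,0,1.2],[0,0,0]]
    - [-1,[0,0,0],[0,0,0]]
    - [-0.2,[0,0,0],[0,0,0]]
    - [-0.2,[0,0,0],[0,0,0]]
    - [-0.2,[0,0,0],[0,0,0]]
    - [-0.2,[0,0,-4],[0,0,0]]
    - [-0.2,[0,0,-4],[0,0,0]]
    - [-0.2,[0,0,-3.5],[0,0,0]]
    - [0.06,[0,0,0],[0,0,0]]

```text
clock: 23.12
eef_pos: [0.5317, 0.0654, 0.1799]
tool_rot: [0.423, 0.906, 0.004, 0.006]
ft_force: [1.6, -0.1, 1.2]
grip_width: 0.0441
```

Request:
play_rows:
  moves:
    - [0.06,[-3.5,0,0],[0,0,0]]
    - [0.06,[-3.5,0,0],[0,0,0]]
    - [0.06,[-3.5,0,0],[0,0,0]]
    - [0.06,[-3.5,0,0],[0,0,0]]
    - [0.06,[-3.5,0,0],[0,0,0]]
    - [0.06,[-3.5,0,0],[0,0,0]]
    - [0.06,[0,0,0],[0,0,0]]
    - [0.06,[0,0,0],[0,0,0]]

```text
clock: 23.78
eef_pos: [0.6621, -0.0983, 0.17]
tool_rot: [0.424, 0.906, -0.0, -0.001]
ft_force: [-0.0, 0.1, 0.0]
grip_width: 0.0451
```

```bash
python3 look.py; python3 go.py; python3 - <<'E'
from h import *
p,_=load('top'); q,_=shot('scene')
g=cv2.resize(p[150:270,250:370],None,fx=3.3,fy=3.3,interpolation=2);h=cv2.resize(q[150:270,210:330],None,fx=3.3,fy=3.3,interpolation=2)
cv2.imwrite('pics/c7.png',np.hstack([g,h])[:,:,::-1])
E
```

```text
1 [184 198  12  16 101] px [189.2 205.2] W [0.579 0.371 0.022] yaw -160.0 L [0.049 0.03 ]
2 [214 200  10  15  87] px [218.7 206.6] W [0.5773 0.2837 0.022 ] yaw -167.7 L [0.049 0.028]
3 [288 217  19  17 141] px [296.8 224.4] W [0.53   0.0519 0.022 ] yaw 118.3 L [0.054 0.042]
4 [297 230   8  11  49] px [300.5 235. ] W [0.4993 0.0404 0.022 ] yaw 167.7 L [0.028 0.016]
t 23.83 tcp [ 0.6614 -0.0973  0.1706] psi 129.86 tilt 0.12 q [-0.15  0.61  0.42  1.38  0.    0.73] F [-0.1  0.9 -0.1] w 0.0454
```

View pics/c7.png

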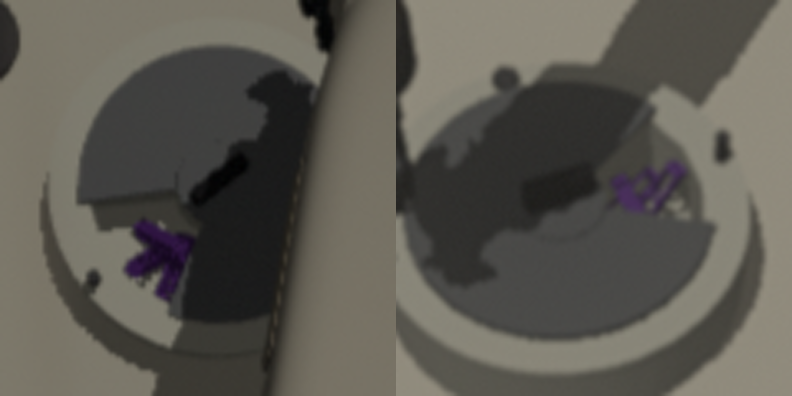

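All three slims lie in the pin's compartment (crop (160,250)). Next I grip the bar and turn the cover to the stud.

```bash
python3 go.py .577 .003 .15 129.8; python3 - <<'E'
from h import *
p,d=load('top'); P=cloud('top',d); hsv=cv2.cvtColor(p,cv2.COLOR_RGB2HSV)
m=(hsv[...,0]>120)&(hsv[...,0]<160)&(hsv[...,1]>70)&(hsv[...,2]>40); m[:,:250]=0
print(np.percentile(P[m][:,2],[2,50,90,100]))
E
```

```text
t 23.88 tcp [ 0.6611 -0.0967  0.1712] psi 129.9 tilt 0.09 q [-0.15  0.61  0.42  1.38  0.    0.73] F [ 0.4  0.  -0.7] w 0.0455
rot z 0.002 then shift cm [13.04 -0.08  2.12] | norm 13.2
rot z 0.002 then shift cm [13.04 -0.08  2.12] | norm 13.2
[0.01003833 0.03792374 0.06188223 1.46192837]
```

Request:
play_rows:
  moves:
    - [0.06,[3.3,0,0],[0,0,0]]
    - [0.06,[3.3,0,0],[0,0,0]]
    - [0.06,[3.3,0,0],[0,0,0]]
    - [0.06,[3.1,-0.1,0],[0,0,0]]
    - [0.06,[0,0,2],[0,0,0]]
    - [0.06,[0,0,0],[0,0,0]]
    - [0.06,[0,0,0],[0,0,0]]
    - [0.06,[0,0,0],[0,0,0]]

```text
clock: 24.55
eef_pos: [0.5777, 0.0014, 0.1528]
tool_rot: [0.424, 0.906, 0.0, 0.0]
ft_force: [-0.3, -0.9, -0.8]
grip_width: 0.0452
```

```bash
python3 go.py .577 .003 .097 129.8
```

```text
t 24.55 tcp [0.5777 0.0014 0.1528] psi 129.83 tilt 0.06 q [ 0.    0.44  0.08  1.21 -0.    0.88] F [-0.3 -0.9 -0.8] w 0.0452
rot z 0.001 then shift cm [0.16 0.05 5.58] | norm 5.6
rot z 0.001 then shift cm [0.16 0.05 5.58] | norm 5.6
```

Request:
play_rows:
  moves:
    - [0.06,[0.1,0,2.5],[0,0,0]]
    - [0.06,[0,0,2],[0,0,0]]
    - [0.06,[0,0,1],[0,0,0]]
    - [0.06,[0,0,0],[0,0,0]]
    - [-1,[0,0,0],[0,0,0]]
    - [-1,[0,0,0],[0,0,0]]
    - [-1,[0,0,0],[0,0,0]]
    - [-1,[0,0,0],[0,0,0]]
    - [-1,[0,0,0],[0,0,0]]
    - [-1,[0,0,0],[0,0,0]]
    - [-1,[0,0,0],[0,0,-0.1]]

```text
clock: 25.47
eef_pos: [0.5782, 0.0014, 0.0986]
tool_rot: [0.378, 0.926, 0.0, 0.002]
ft_force: [1.2, -1.4, 5.5]
grip_width: 0.0129
```

```bash
python3 go.py .577 .003 .097 219.6
```

```text
t 25.47 tcp [0.5782 0.0014 0.0986] psi 135.56 tilt 0.2 q [ 0.    0.48 -0.01  1.08 -0.    0.78] F [ 1.2 -1.4  5.5] w 0.0129
rot z -1.467 then shift cm [-0.01  0.2   0.16] | norm 0.3
rot z -1.467 then shift cm [-0.01  0.2   0.16] | norm 0.3
```

Held well with low forces, so I turn on.

Request:
play_rows:
  moves:
    - [-1,[0,0,0],[0,0,-0.12]]
    - [-1,[0,0,0],[0,0,-0.12]]
    - [-1,[0,0,0],[0,0,-0.12]]
    - [-1,[0,0,0],[0,0,-0.12]]
    - [-1,[0,0,0],[0,0,-0.12]]
    - [-1,[0,0,0],[0,0,-0.12]]
    - [-1,[0,0,0],[0,0,-0.12]]
    - [-1,[0,0,0],[0,0,-0.12]]
    - [-1,[0,0,0],[0,0,-0.12]]
    - [-1,[0,0,0],[0,0,-0.12]]
    - [-1,[0,0,0],[0,0,-0.12]]
    - [-1,[0,0,0],[0,0,-0.12]]

```text
clock: 26.47
eef_pos: [0.5781, 0.0004, 0.0986]
tool_rot: [-0.328, 0.945, -0.002, 0.001]
ft_force: [0.6, -4.5, 5.7]
grip_width: 0.0125
```

Request:
play_rows:
  moves:
    - [-1,[0,0,0],[0,0,0]]
    - [-1,[0,0,0],[0,0,0]]

```text
clock: 26.63
eef_pos: [0.578, 0.0004, 0.0985]
tool_rot: [-0.325, 0.946, -0.002, 0.001]
ft_force: [0.3, -4.4, 5.7]
grip_width: 0.0125
```

```bash
python3 go.py .577 .003 .097 219.6
```

```text
t 26.63 tcp [5.78e-01 4.00e-04 9.85e-02] psi -142.03 tilt 0.22 q [ 0.    0.48 -0.01  1.08 -0.   -0.66] F [ 0.3 -4.4  5.7] w 0.0125
rot z -0.028 then shift cm [-0.09  0.27  0.15] | norm 0.3
rot z -0.028 then shift cm [-0.09  0.27  0.15] | norm 0.3
```

Request:
play_rows:
  moves:
    - [-1,[0,0,0],[0,0,-0.028]]
    - [0.2,[0,0,0],[0,0,0]]
    - [0.2,[0,0,0],[0,0,0]]
    - [0.2,[0,0,0],[0,0,0]]
    - [0.2,[0,0,-2],[0,0,0]]
    - [0.2,[0,0,-4],[0,0,0]]
    - [0.2,[0,0,-2],[0,0,0.12]]
    - [0.2,[0,0,0],[0,0,0.12]]
    - [0.2,[0,0,0],[0,0,0.12]]
    - [0.2,[0,0,0],[0,0,0.12]]
    - [0.2,[0,0,0],[0,0,0]]
    - [0.2,[0,0,0],[0,0,0]]

```text
clock: 27.63
eef_pos: [0.5765, 0.0019, 0.1765]
tool_rot: [-0.107, 0.994, 0.0, -0.0]
ft_force: [0.0, -0.1, 0.2]
grip_width: 0.051
```

```bash
python3 look.py; python3 go.py .577 .284 .07 192.3
```

```text
1 [184 198  12  16 100] px [189.2 205.2] W [0.5793 0.371  0.022 ] yaw -158.8 L [0.049 0.03 ]
2 [214 200  10  16  88] px [218.7 206.7] W [0.5768 0.2837 0.022 ] yaw -168.2 L [0.049 0.028]
t 27.68 tcp [0.5765 0.0018 0.1765] psi -167.73 tilt 0.05 q [ 0.    0.42  0.12  1.27  0.   -0.21] F [ 0.2 -0.3 -0.3] w 0.0517
rot z -0.001 then shift cm [-6.06 27.56 10.65] | norm 30.2
rot z -0.001 then shift cm [-6.06 27.56 10.65] | norm 30.2
```

Request:
play_rows:
  moves:
    - [0.2,[-0.75,3.45,0],[0,0,0]]
    - [0.2,[-0.75,3.45,0],[0,0,0]]
    - [0.2,[-0.75,3.45,0],[0,0,0]]
    - [0.2,[-0.75,3.45,0],[0,0,0]]
    - [0.2,[-0.75,3.45,0],[0,0,0]]
    - [0.2,[-0.75,3.45,1],[0,0,0]]
    - [0.2,[-0.75,3.45,2],[0,0,0]]
    - [0.2,[-0.75,3.45,2],[0,0,0]]
    - [0.2,[0,0,3],[0,0,0]]
    - [0.2,[0,0,2.6],[0,0,0]]
    - [0.2,[0,0,0],[0,0,0]]
    - [0.2,[0,0,0],[0,0,0]]

```text
clock: 28.68
eef_pos: [0.5759, 0.2835, 0.0689]
tool_rot: [-0.106, 0.994, -0.001, -0.003]
ft_force: [0.5, 0.1, 0.9]
grip_width: 0.0514
```

Request:
play_rows:
  moves:
    - [0.2,[0,0,0],[0,0,0]]

```text
clock: 28.77
eef_pos: [0.5784, 0.2841, 0.0722]
tool_rot: [-0.106, 0.994, 0.0, 0.001]
ft_force: [0.0, 1.9, 0.8]
grip_width: 0.0514
```

```bash
python3 go.py .577 .284 .012 192
```

```text
t 28.77 tcp [0.5784 0.2841 0.0722] psi -167.88 tilt 0.08 q [0.46 0.62 0.17 1.12 0.   0.25] F [0.  1.9 0.8] w 0.0514
rot z 0.002 then shift cm [0.14 0.02 6.02] | norm 6.0
rot z 0.002 then shift cm [0.14 0.02 6.02] | norm 6.0
```

Request:
play_rows:
  moves:
    - [0.2,[0.1,0,2],[0,0,0]]
    - [0.2,[0,0,2],[0,0,0]]
    - [0.2,[0,0,1.2],[0,0,0]]
    - [0.2,[0,0,0.8],[0,0,0]]
    - [0.2,[0,0,0],[0,0,0]]
    - [0.2,[0,0,0],[0,0,0]]
    - [-1,[0,0,0],[0,0,0]]
    - [-1,[0,0,0],[0,0,0]]
    - [-1,[0,0,0],[0,0,0]]
    - [-1,[0,0,0],[0,0,0]]
    - [-1,[0,0,0],[0,0,0]]

```text
clock: 29.68
eef_pos: [0.5778, 0.2844, 0.0127]
tool_rot: [-0.105, 0.994, 0.0, 0.001]
ft_force: [-0.5, -0.2, 6.4]
grip_width: 0.0243
```

```bash
python3 go.py .517 -.049 .17 218.5
```

```text
t 29.68 tcp [0.5778 0.2844 0.0127] psi -167.9 tilt 0.18 q [ 0.46  0.68  0.1   0.99 -0.    0.25] F [-0.5 -0.2  6.4] w 0.0243
rot z -0.461 then shift cm [ 25.52 -22.31 -15.73] | norm 37.4
rot z -0.461 then shift cm [ 25.52 -22.31 -15.73] | norm 37.4
```

Request:
play_rows:
  moves:
    - [-1,[0,0,-3],[0,0,0]]
    - [-1,[0,0,-3.2],[0,0,-0.115]]
    - [-1,[0,0,-3.2],[0,0,-0.115]]
    - [-1,[0,0,-3.2],[0,0,-0.115]]
    - [-1,[0,0,-3.2],[0,0,-0.115]]
    - [-1,[2.55,-2.23,0],[0,0,0]]
    - [-1,[2.55,-2.23,0],[0,0,0]]
    - [-1,[2.55,-2.23,0],[0,0,0]]
    - [-1,[2.55,-2.23,0],[0,0,0]]
    - [-1,[2.55,-2.23,0],[0,0,0]]
    - [-1,[2.55,-2.23,0],[0,0,0]]
    - [-1,[2.55,-2.23,0],[0,0,0]]

```text
clock: 30.68
eef_pos: [0.5332, 0.0492, 0.1689]
tool_rot: [-0.33, 0.944, -0.0, -0.0]
ft_force: [1.4, -0.7, -0.5]
grip_width: 0.0241
```

Request:
play_rows:
  moves:
    - [-1,[2.55,-2.23,0],[0,0,0]]
    - [-1,[2.55,-2.23,0],[0,0,0]]
    - [-1,[2.55,-2.23,0],[0,0,0]]
    - [-1,[0,0,0],[0,0,0]]
    - [-1,[0,0,0],[0,0,0]]
    - [-1,[0,0,0],[0,0,0]]

```text
clock: 31.18
eef_pos: [0.5157, -0.0493, 0.1689]
tool_rot: [-0.329, 0.944, 0.0, 0.0]
ft_force: [0.9, 0.8, -0.4]
grip_width: 0.0242
```

```bash
python3 go.py .515 -.051 .055 219; python3 - <<'E'
from h import *
p,_=shot('top'); q,_=shot('scene')
h=cv2.resize(q[130:270,180:340],None,fx=4,fy=4,interpolation=2)
cv2.imwrite('pics/c8.png',h[:,:,::-1])
E
```

```text
t 31.18 tcp [ 0.5157 -0.0493  0.1689] psi -141.58 tilt 0.03 q [-0.1   0.31 -0.07  1.19  0.   -0.77] F [ 0.9  0.8 -0.4] w 0.0242
rot z -0.01 then shift cm [ 0.16 -0.09 11.39] | norm 11.4
rot z -0.01 then shift cm [ 0.16 -0.09 11.39] | norm 11.4
```

View pics/c8.png

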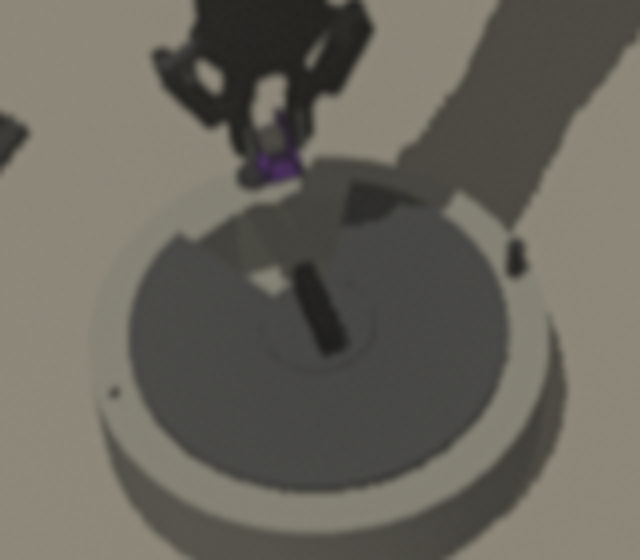

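The first broad clamp is held over the opening, which now faces the stud. I lower and release.

Request:
play_rows:
  moves:
    - [-1,[0.1,-0.1,3],[0,0,0]]
    - [-1,[0,0,3],[0,0,0]]
    - [-1,[0,0,3],[0,0,0]]
    - [-1,[0,0,1.8],[0,0,0]]
    - [-1,[0,0,0],[0,0,0]]
    - [-0.1,[0,0,0],[0,0,0]]
    - [-0.1,[0,0,0],[0,0,0]]
    - [-0.1,[0,0,0],[0,0,0]]
    - [-0.1,[0,0,-4],[0,0,0]]
    - [-0.1,[0,0,-4],[0,0,0]]
    - [-0.1,[0,0,-4],[0,0,0]]
    - [0.3,[0,0,0],[0,0,0]]

```text
clock: 32.28
eef_pos: [0.5214, -0.0512, 0.1914]
tool_rot: [-0.329, 0.944, -0.004, 0.009]
ft_force: [1.0, 0.7, 1.0]
grip_width: 0.0491
```

Request:
play_rows:
  moves:
    - [0.3,[0,0,0],[0,0,0.1]]
    - [0.3,[0,0,0],[0,0,0.1]]
    - [0.3,[0,0,0],[0,0,0.1]]
    - [0.3,[0,0,0],[0,0,0]]
    - [0.3,[0,0,0],[0,0,0]]

```text
clock: 32.7
eef_pos: [0.5162, -0.0507, 0.1822]
tool_rot: [-0.186, 0.983, -0.0, 0.001]
ft_force: [0.5, 0.7, -0.3]
grip_width: 0.0559
```

```bash
python3 look.py; python3 go.py .579 .371 .07 200.5
```

```text
1 [184 198  12  16 100] px [189.2 205.2] W [0.5793 0.371  0.022 ] yaw -158.8 L [0.049 0.03 ]
t 32.75 tcp [ 0.516  -0.0508  0.1819] psi -158.59 tilt 0.11 q [-0.1   0.3  -0.04  1.22  0.   -0.47] F [ 0.6 -0.4  0.8] w 0.0553
rot z 0.016 then shift cm [-20.67  37.3   11.19] | norm 44.1
rot z 0.016 then shift cm [-20.67  37.3   11.19] | norm 44.1
```

Request:
play_rows:
  moves:
    - [0.3,[-1.88,3.39,0],[0,0,0]]
    - [0.3,[-1.88,3.39,0],[0,0,0]]
    - [0.3,[-1.88,3.39,0],[0,0,0]]
    - [0.3,[-1.88,3.39,0],[0,0,0]]
    - [0.3,[-1.88,3.39,0],[0,0,0]]
    - [0.3,[-1.88,3.39,0],[0,0,0]]
    - [0.3,[-1.88,3.39,0],[0,0,0]]
    - [0.3,[-1.88,3.39,0],[0,0,0]]
    - [0.3,[-1.88,3.39,0],[0,0,0]]
    - [0.3,[-1.88,3.39,1],[0,0,0]]
    - [0.3,[-1.87,3.39,1],[0,0,0]]

```text
clock: 33.67
eef_pos: [0.5735, 0.3741, 0.1619]
tool_rot: [-0.186, 0.983, 0.001, 0.001]
ft_force: [0.2, -0.4, -0.6]
grip_width: 0.0555
```

Request:
play_rows:
  moves:
    - [0.3,[0,0,3],[0,0,0]]
    - [0.3,[0,0,3],[0,0,0]]
    - [0.3,[0,0,3],[0,0,0]]
    - [0.3,[0,0,0],[0,0,0]]
    - [0.3,[0,0,0],[0,0,0]]
    - [0.3,[0,0,0],[0,0,0]]

```text
clock: 34.17
eef_pos: [0.5739, 0.3722, 0.0727]
tool_rot: [-0.185, 0.983, 0.0, 0.001]
ft_force: [1.1, -0.1, 0.0]
grip_width: 0.0552
```

```bash
python3 go.py .579 .371 .012 201
```

```text
t 34.17 tcp [0.5739 0.3722 0.0727] psi -158.7 tilt 0.14 q [ 0.58  0.7   0.31  1.18 -0.    0.2 ] F [ 1.1 -0.1  0. ] w 0.0552
rot z 0.005 then shift cm [-0.44 -0.29  6.07] | norm 6.1
rot z 0.005 then shift cm [-0.44 -0.29  6.07] | norm 6.1
```

Request:
play_rows:
  moves:
    - [0.3,[-0.4,-0.3,2],[0,0,0]]
    - [0.3,[0,0,2],[0,0,0]]
    - [0.3,[0,0,1.2],[0,0,0]]
    - [0.3,[0,0,0.9],[0,0,0]]
    - [0.3,[0,0,0],[0,0,0]]
    - [0.3,[0,0,0],[0,0,0]]
    - [-1,[0,0,0],[0,0,0]]
    - [-1,[0,0,0],[0,0,0]]
    - [-1,[0,0,0],[0,0,0]]
    - [-1,[0,0,0],[0,0,0]]
    - [-1,[0,0,0],[0,0,0]]
    - [-1,[0,0,0],[0,0,0]]

```text
clock: 35.17
eef_pos: [0.5787, 0.3711, 0.0117]
tool_rot: [-0.185, 0.983, 0.001, 0.001]
ft_force: [-0.9, -0.4, 6.6]
grip_width: 0.0243
```

```bash
python3 go.py .516 -.0505 .17 218.5
```

```text
t 35.17 tcp [0.5787 0.3711 0.0117] psi -158.72 tilt 0.18 q [0.57 0.76 0.26 1.06 0.   0.2 ] F [-0.9 -0.4  6.6] w 0.0243
rot z -0.301 then shift cm [ 31.15 -29.09 -15.83] | norm 45.5
rot z -0.301 then shift cm [ 31.15 -29.09 -15.83] | norm 45.5
```

Request:
play_rows:
  moves:
    - [-1,[0,0,-3],[0,0,0]]
    - [-1,[0,0,-3.2],[0,0,-0.1]]
    - [-1,[0,0,-3.2],[0,0,-0.1]]
    - [-1,[0,0,-3.2],[0,0,-0.1]]
    - [-1,[0,0,-3.2],[0,0,0]]
    - [-1,[2.6,-2.425,0],[0,0,0]]
    - [-1,[2.6,-2.425,0],[0,0,0]]
    - [-1,[2.6,-2.425,0],[0,0,0]]
    - [-1,[2.6,-2.425,0],[0,0,0]]
    - [-1,[2.6,-2.425,0],[0,0,0]]
    - [-1,[2.6,-2.425,0],[0,0,0]]
    - [-1,[2.6,-2.425,0],[0,0,0]]

```text
clock: 36.17
eef_pos: [0.54, 0.1226, 0.1678]
tool_rot: [-0.33, 0.944, -0.0, -0.0]
ft_force: [-0.4, -0.5, -0.2]
grip_width: 0.0243
```

Request:
play_rows:
  moves:
    - [-1,[2.6,-2.425,0],[0,0,0]]
    - [-1,[2.6,-2.425,0],[0,0,0]]
    - [-1,[2.6,-2.425,0],[0,0,0]]
    - [-1,[2.6,-2.425,0],[0,0,0]]
    - [-1,[2.6,-2.425,0],[0,0,0]]
    - [-1,[0,0,0],[0,0,0]]
    - [-1,[0,0,0],[0,0,0]]
    - [-1,[0,0,0],[0,0,0]]

```text
clock: 36.83
eef_pos: [0.5143, -0.0515, 0.1679]
tool_rot: [-0.329, 0.944, 0.0, 0.0]
ft_force: [0.3, -0.7, 0.1]
grip_width: 0.024
```

```bash
python3 go.py .516 -.0505 .058 218.5; python3 look.py
```

```text
t 36.83 tcp [ 0.5143 -0.0515  0.1679] psi -141.58 tilt 0.03 q [-0.1   0.31 -0.07  1.19  0.   -0.77] F [ 0.3 -0.7  0.1] w 0.024
rot z -0.001 then shift cm [-0.2  -0.03 10.99] | norm 11.0
rot z -0.001 then shift cm [-0.2  -0.03 10.99] | norm 11.0
```

Request:
play_rows:
  moves:
    - [-1,[-0.1,0,3],[0,0,0]]
    - [-1,[0,0,3],[0,0,0]]
    - [-1,[0,0,3],[0,0,0]]
    - [-1,[0,0,1.7],[0,0,0]]
    - [-1,[0,0,0],[0,0,0]]
    - [-0.1,[0,0,0],[0,0,0]]
    - [-0.1,[0,0,0],[0,0,0]]
    - [-0.1,[0,0,0],[0,0,0]]
    - [-0.1,[0,0,-4],[0,0,0]]
    - [-0.1,[0,0,-4],[0,0,0]]
    - [-0.1,[0,0,-4],[0,0,0]]
    - [0,[0,0,0],[0,0,0]]

```text
clock: 37.88
eef_pos: [0.521, -0.0514, 0.1914]
tool_rot: [-0.329, 0.944, -0.004, 0.008]
ft_force: [1.9, 1.2, 1.2]
grip_width: 0.0428
```

Request:
play_rows:
  moves:
    - [0.06,[-3.3,3.3,0],[0,0,0]]
    - [0.06,[-3,3,0],[0,0,0]]
    - [0.06,[-3,3,0],[0,0,0]]
    - [0.06,[-3,3,0],[0,0,0]]
    - [0.06,[0,3,0],[0,0,0]]
    - [0.06,[0,0,0],[0,0,0]]
    - [0.06,[0,0,0],[0,0,0]]

```text
clock: 38.47
eef_pos: [0.5154, 0.1398, 0.1822]
tool_rot: [-0.331, 0.944, -0.0, 0.001]
ft_force: [0.3, 0.7, -0.3]
grip_width: 0.0453
```

```bash
python3 look.py; python3 go.py .578 .0005 .15 218.5; python3 - <<'E'
from h import *
p,_=load('top'); q,_=shot('scene')
g=cv2.resize(p[150:270,250:370],None,fx=3.3,fy=3.3,interpolation=2);h=cv2.resize(q[150:270,190:310],None,fx=3.3,fy=3.3,interpolation=2)
cv2.imwrite('pics/c9.png',np.hstack([g,h])[:,:,::-1])
E
```

```text
1 [325 220  15  19 116] px [332.  228.8] W [ 0.5196 -0.0511  0.022 ] yaw -149.5 L [0.054 0.03 ]
t 38.52 tcp [0.5159 0.1387 0.1821] psi -141.46 tilt 0.14 q [ 0.26  0.33 -0.    1.24 -0.   -0.41] F [ 0.2 -0.4 -1. ] w 0.0455
rot z 0.001 then shift cm [  3.74 -14.68   3.21] | norm 15.5
rot z 0.001 then shift cm [  3.74 -14.68   3.21] | norm 15.5
```

View pics/c9.png

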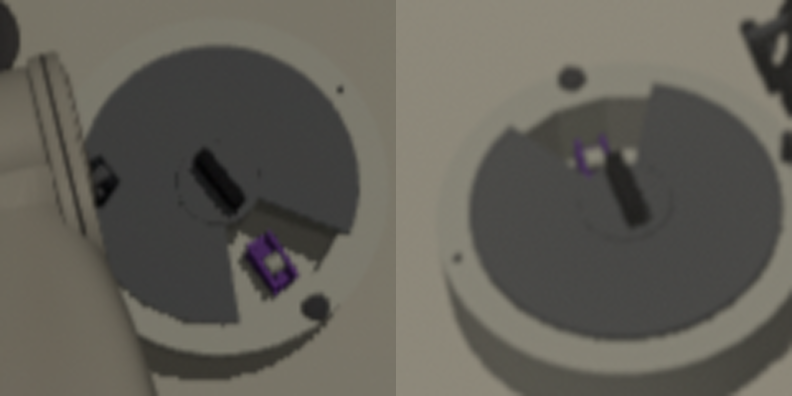

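The slims are hidden and one broad is visible at the stud (crop (270,262)); the other may be under it. I check the heights.

```bash
python3 - <<'E'
from h import *
p,d=load('top'); P=cloud('top',d); print(P[221:236:2,324:340:2,2].round(3))
hsv=cv2.cvtColor(p,cv2.COLOR_RGB2HSV)
m=(hsv[...,0]>120)&(hsv[...,0]<160)&(hsv[...,1]>70)&(hsv[...,2]>40); print(np.percentile(P[m][:,2],[2,25,50,75,98]))
h=cv2.resize(load('scene')[0][175:235,230:290],None,fx=9,fy=9,interpolation=2)
q,_=load('scene'); m2=q
E
python3 - <<'E'
import sys; sys.path.insert(0,'.')
from h import *
p,d=load('scene'); P=cloud('scene',d); hsv=cv2.cvtColor(p,cv2.COLOR_RGB2HSV)
m=(hsv[...,0]>120)&(hsv[...,0]<160)&(hsv[...,1]>70)&(hsv[...,2]>40); v,u=np.nonzero(m); print(m.sum(),u.min(),u.max(),v.min(),v.max()); print(P[m].min(0),P[m].max(0))
E
```

```text
[[5.000e-03 1.200e-02 1.100e-02 3.400e-02 4.900e-02 6.000e-03 1.100e-02
  1.000e-02]
 [3.000e-03 3.300e-02 3.300e-02 3.200e-02 4.600e-02 4.700e-02 4.000e-03
  7.000e-03]
 [1.462e+00 5.100e-02 3.500e-02 3.500e-02 3.400e-02 4.900e-02 1.000e-02
  8.000e-03]
 [2.500e-02 5.200e-02 4.200e-02 3.800e-02 4.700e-02 5.000e-02 4.400e-02
  1.000e-03]
 [1.200e-02 3.000e-02 4.500e-02 5.400e-02 4.700e-02 5.400e-02 4.300e-02
  4.900e-02]
 [4.000e-03 1.600e-02 3.100e-02 5.100e-02 5.400e-02 4.400e-02 3.500e-02
  4.400e-02]
 [1.000e-02 9.000e-03 1.300e-02 3.800e-02 4.900e-02 2.900e-02 3.700e-02
  3.100e-02]
 [9.000e-03 1.200e-02 6.000e-03 1.900e-02 4.400e-02 3.300e-02 2.000e-02
  9.000e-03]]
[0.01339456 0.03260134 0.03760205 0.04528676 0.05181176]
25 244 253 191 202
[ 0.49780592 -0.06884724  0.03063718] [ 0.53526428 -0.04445483  0.04896296]
```

The top surface is at about 48 mm, which matches two 20 mm clamps stacked on the 8 mm floor, so both broads are in. Time to close the cover.

Request:
play_rows:
  moves:
    - [0.06,[0.94,-3.67,0],[0,0,0]]
    - [0.06,[0.94,-3.67,0],[0,0,0]]
    - [0.06,[0.94,-3.67,0],[0,0,0]]
    - [0.06,[0.94,-3.67,0],[0,0,0]]
    - [0.06,[0,0,3.2],[0,0,0]]
    - [0.06,[0,0,0],[0,0,0]]
    - [0.06,[0,0,0],[0,0,0]]
    - [0.06,[0,0,0],[0,0,0]]

```text
clock: 39.23
eef_pos: [0.5772, -0.0006, 0.1496]
tool_rot: [-0.329, 0.944, 0.0, -0.0]
ft_force: [-0.2, 0.6, 0.4]
grip_width: 0.0453
```

```bash
python3 go.py .578 .0005 .098 219
```

```text
t 39.23 tcp [ 0.5772 -0.0006  0.1496] psi -141.59 tilt 0.01 q [-0.    0.44  0.07  1.2   0.   -0.67] F [-0.2  0.6  0.4] w 0.0453
rot z -0.01 then shift cm [-0.13  0.04  5.16] | norm 5.2
rot z -0.01 then shift cm [-0.13  0.04  5.16] | norm 5.2
```

Request:
play_rows:
  moves:
    - [0.06,[-0.1,0,2.5],[0,0,0]]
    - [0.06,[0,0,2],[0,0,0]]
    - [0.06,[0,0,0.7],[0,0,0]]
    - [0.06,[0,0,0],[0,0,0]]
    - [-1,[0,0,0],[0,0,0]]
    - [-1,[0,0,0],[0,0,0]]
    - [-1,[0,0,0],[0,0,0]]
    - [-1,[0,0,0],[0,0,0]]
    - [-1,[0,0,0],[0,0,0]]
    - [-1,[0,0,0],[0,0,0]]
    - [-1,[0,0,0],[0,0,0.12]]
    - [-1,[0,0,0],[0,0,0.12]]

```text
clock: 40.23
eef_pos: [0.5792, 0.001, 0.099]
tool_rot: [-0.212, 0.977, 0.0, 0.002]
ft_force: [-2.4, 1.4, 6.0]
grip_width: 0.0122
```

Request:
play_rows:
  moves:
    - [-1,[0,0,0],[0,0,0.12]]
    - [-1,[0,0,0],[0,0,0.12]]
    - [-1,[0,0,0],[0,0,0.12]]
    - [-1,[0,0,0],[0,0,0.12]]
    - [-1,[0,0,0],[0,0,0.12]]
    - [-1,[0,0,0],[0,0,0.12]]
    - [-1,[0,0,0],[0,0,0.12]]
    - [-1,[0,0,0],[0,0,0.12]]
    - [-1,[0,0,0],[0,0,0.12]]
    - [-1,[0,0,0],[0,0,0.12]]
    - [-1,[0,0,0],[0,0,0.12]]
    - [-1,[0,0,0],[0,0,0.12]]

```text
clock: 41.23
eef_pos: [0.579, 0.0004, 0.099]
tool_rot: [0.486, 0.874, 0.001, 0.001]
ft_force: [-1.2, 0.8, 6.9]
grip_width: 0.0126
```

```bash
python3 go.py .578 .0005 .098 39.6
```

```text
t 41.23 tcp [5.79e-01 4.00e-04 9.90e-02] psi 121.88 tilt 0.16 q [ 0.    0.48 -0.    1.09 -0.    1.02] F [-1.2  0.8  6.9] w 0.0126
rot z 1.436 then shift cm [-0.07 -0.07  0.1 ] | norm 0.1
rot z 1.436 then shift cm [-0.07 -0.07  0.1 ] | norm 0.1
```

Request:
play_rows:
  moves:
    - [-1,[0,0,0],[0,0,0.117]]
    - [-1,[0,0,0],[0,0,0.117]]
    - [-1,[0,0,0],[0,0,0.117]]
    - [-1,[0,0,0],[0,0,0.117]]
    - [-1,[0,0,0],[0,0,0.117]]
    - [-1,[0,0,0],[0,0,0.117]]
    - [-1,[0,0,0],[0,0,0.117]]
    - [-1,[0,0,0],[0,0,0.117]]
    - [-1,[0,0,0],[0,0,0.117]]
    - [-1,[0,0,0],[0,0,0.117]]
    - [-1,[0,0,0],[0,0,0.117]]
    - [-1,[0,0,0],[0,0,0.117]]

```text
clock: 42.23
eef_pos: [0.5783, 0.0005, 0.099]
tool_rot: [0.935, 0.354, 0.001, 0.0]
ft_force: [-3.7, -0.2, 7.6]
grip_width: 0.0125
```

Request:
play_rows:
  moves:
    - [-1,[0,0,0],[0,0,0]]
    - [-1,[0,0,0],[0,0,0]]

```text
clock: 42.4
eef_pos: [0.5783, 0.0005, 0.099]
tool_rot: [0.934, 0.356, 0.001, 0.0]
ft_force: [-3.3, 0.7, 7.2]
grip_width: 0.0126
```

```bash
python3 go.py .578 .0005 .098 39.6
```

```text
t 42.4 tcp [5.783e-01 5.000e-04 9.900e-02] psi 41.73 tilt 0.09 q [ 0.    0.48 -0.    1.09 -0.    2.41] F [-3.3  0.7  7.2] w 0.0126
rot z 0.037 then shift cm [-0.02 -0.02  0.1 ] | norm 0.1
rot z 0.037 then shift cm [-0.02 -0.02  0.1 ] | norm 0.1
```

Request:
play_rows:
  moves:
    - [-1,[0,0,0],[0,0,0.037]]
    - [-1,[0,0,0],[0,0,0]]
    - [0.2,[0,0,0],[0,0,0]]
    - [0.2,[0,0,0],[0,0,0]]
    - [0.2,[0,0,0],[0,0,0]]
    - [0.2,[0,0,0],[0,0,0]]
    - [0.2,[0,0,-2],[0,0,0]]
    - [0.2,[0,0,-4],[0,0,0]]
    - [0.6,[0,0,-4],[0,0,0]]
    - [1,[0,0,-4],[0,0,0]]
    - [1,[0,0,0],[0,0,-0.1]]
    - [1,[0,0,0],[0,0,-0.1]]

```text
clock: 43.4
eef_pos: [0.5803, 0.0004, 0.2408]
tool_rot: [0.901, 0.433, 0.004, 0.002]
ft_force: [-0.3, 0.1, -0.6]
grip_width: 0.0853
```

Request:
play_rows:
  moves:
    - [1,[0,0,0],[0,0,-0.12]]
    - [1,[0,0,0],[0,0,-0.12]]
    - [1,[0,0,0],[0,0,-0.12]]
    - [1,[0,0,0],[0,0,-0.12]]
    - [1,[0,0,0],[0,0,0]]
    - [1,[0,0,0],[0,0,0]]
    - [1,[0,0,0],[0,0,0]]

```text
clock: 43.98
eef_pos: [0.5781, 0.0004, 0.2368]
tool_rot: [0.775, 0.632, -0.0, -0.0]
ft_force: [0.1, -0.7, -0.2]
grip_width: 0.0858
```

```bash
python3 - <<'E'
from h import *
p,d=load('top'); P=cloud('top',d)
# base plate / barrel orientation from the first picture's rows; grip top by pixel
g=px2w('top',400+305/7,195+243/7,z=.145); print('grip',g)
# barrel edges: right dark/white edge crop (207,90)->(165,455) at z=.062 and plate
for a,b,z in[((207,90),(165,455),.062),((128,78),(78,478),.01),((338,108),(292,508),.01)]:
    A=px2w('top',400+a[0]/7,195+a[1]/7,z=z);B=px2w('top',400+b[0]/7,195+b[1]/7,z=z);e=A-B;print(np.degrees(np.arctan2(e[1],e[0])),np.linalg.norm(e))
# trigger top: crop (215..310, 345), z=.14
print('trig',px2w('top',400+262/7,195+345/7,z=.14))
yaw=np.radians(-7.2)
for off in(-.008,-.010): print(off,g[:2]+off*np.array([np.cos(yaw),np.sin(yaw)]))
E
python3 go.py .5 -.334 .2 83
```

```text
grip [ 0.51153584 -0.33935329  0.145     ]
-7.278380782798413 0.14989263140638284
-7.639881301644833 0.1705086944736657
-7.582250771196143 0.1699299470034804
trig [ 0.47263797 -0.32380491  0.14      ]
-0.008 [ 0.50359893 -0.33835063]
-0.01 [ 0.5016147  -0.33809996]
t 43.98 tcp [5.781e-01 4.000e-04 2.368e-01] psi 78.46 tilt 0.01 q [ 0.    0.4   0.24  1.41 -0.    1.77] F [ 0.1 -0.7 -0.2] w 0.0858
rot z -0.079 then shift cm [-34.15  -3.68   3.68] | norm 34.5
rot z -0.079 then shift cm [-34.15  -3.68   3.68] | norm 34.5
```

Request:
play_rows:
  moves:
    - [1,[0,0,0],[0,0,-0.072]]
    - [1,[-3.81,-0.345,0],[0,0,0]]
    - [1,[-3.81,-0.345,0],[0,0,0]]
    - [1,[-3.81,-0.345,0],[0,0,0]]
    - [1,[-3.81,-0.345,0],[0,0,0]]
    - [1,[-3.81,-0.345,0],[0,0,0]]
    - [1,[-3.81,-0.345,0],[0,0,0]]
    - [1,[-3.81,-0.345,0],[0,0,0]]
    - [1,[-3.81,-0.345,0],[0,0,0]]
    - [1,[-3.81,-0.345,0],[0,0,0]]
    - [1,[0,0,3.5],[0,0,0]]
    - [1,[0,0,0],[0,0,0]]

```text
clock: 44.98
eef_pos: [0.5, -0.3364, 0.1958]
tool_rot: [0.753, 0.658, -0.001, -0.005]
ft_force: [-0.8, 1.2, -2.3]
grip_width: 0.0854
```

Request:
play_rows:
  moves:
    - [1,[0,0,0],[0,0,0]]
    - [1,[0,0,0],[0,0,0]]

```text
clock: 45.15
eef_pos: [0.5042, -0.3351, 0.2026]
tool_rot: [0.751, 0.661, 0.0, -0.0]
ft_force: [0.2, 0.4, -0.3]
grip_width: 0.0855
```

```bash
python3 go.py .503 -.336 .104 82.6; python3 - <<'E'
from h import *
p,_=shot('top'); q,_=shot('scene')
g=cv2.resize(p[150:270,250:370],None,fx=3.3,fy=3.3,interpolation=2);h=cv2.resize(q[90:210,100:220],None,fx=3.3,fy=3.3,interpolation=2)
cv2.imwrite('pics/c10.png',np.hstack([g,h])[:,:,::-1])
E
```

```text
t 45.15 tcp [ 0.5042 -0.3351  0.2026] psi 82.73 tilt 0.02 q [-0.59  0.46  0.25  1.36  0.    1.11] F [ 0.2  0.4 -0.3] w 0.0855
rot z 0.002 then shift cm [-0.1  -0.11  9.86] | norm 9.9
rot z 0.002 then shift cm [-0.1  -0.11  9.86] | norm 9.9
```

View pics/c10.png

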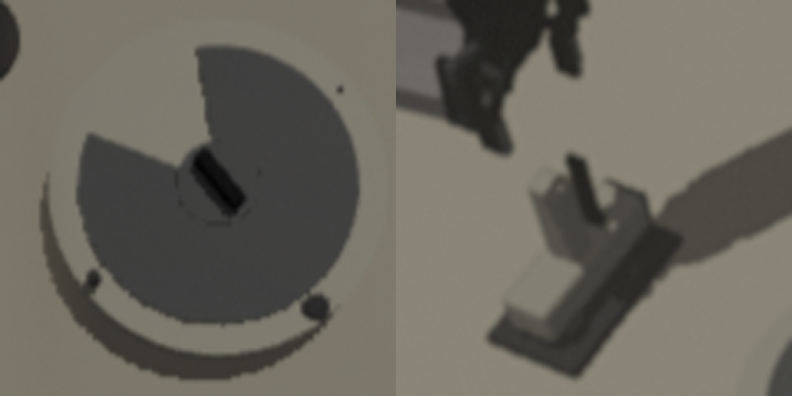

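The opening is over the blank, facing upper left between the pin and plug sides. The gripper straddles the scanner's grip and trigger, so I go down and squeeze.

Request:
play_rows:
  moves:
    - [1,[-0.1,-0.1,3],[0,0,0]]
    - [1,[0,0,3],[0,0,0]]
    - [1,[0,0,2],[0,0,0]]
    - [1,[0,0,1.8],[0,0,0]]
    - [1,[0,0,0],[0,0,0]]
    - [1,[0,0,0],[0,0,0]]

```text
clock: 45.75
eef_pos: [0.5033, -0.3358, 0.1045]
tool_rot: [0.75, 0.661, -0.0, -0.0]
ft_force: [-1.0, 0.4, 1.0]
grip_width: 0.0851
```

Request:
play_rows:
  moves:
    - [-1,[0,0,0],[0,0,0]]
    - [-1,[0,0,0],[0,0,0]]
    - [-1,[0,0,0],[0,0,0]]
    - [-1,[0,0,0],[0,0,0]]
    - [-1,[0,0,0],[0,0,0]]
    - [-1,[0,0,0],[0,0,0]]

```text
clock: 46.25
eef_pos: [0.5044, -0.3374, 0.1068]
tool_rot: [0.75, 0.661, 0.001, 0.002]
ft_force: [3.0, 0.9, 6.6]
grip_width: 0.0396
```

Request:
play_rows:
  moves:
    - [-1,[0,0,0],[0,0,0]]
    - [-1,[0,0,0],[0,0,0]]
    - [-1,[0,0,0],[0,0,0]]
    - [-1,[0,0,0],[0,0,0]]
    - [-1,[0,0,0],[0,0,0]]
    - [-1,[0,0,0],[0,0,0]]

```text
clock: 46.75
eef_pos: [0.5044, -0.3374, 0.1068]
tool_rot: [0.75, 0.661, 0.001, 0.002]
ft_force: [3.1, 1.1, 7.1]
grip_width: 0.0393
```

```bash
python3 go.py .503 -.336 .104 82.6
```

```text
t 46.75 tcp [ 0.5044 -0.3374  0.1068] psi 82.74 tilt 0.27 q [-0.59  0.52  0.09  1.13 -0.    1.11] F [3.1 1.1 7.1] w 0.0393
rot z 0.002 then shift cm [ 0.12 -0.16  0.28] | norm 0.3
rot z 0.002 then shift cm [ 0.12 -0.16  0.28] | norm 0.3
```

The squeeze stalled at 39 mm with almost no net side force. The spring alone gives at most 11 N, so the trigger must be on its stop. Now I let go and retreat.

Request:
play_rows:
  moves:
    - [1,[0,0,0],[0,0,0]]
    - [1,[0,0,0],[0,0,0]]
    - [1,[0,0,0],[0,0,0]]
    - [1,[0,0,0],[0,0,0]]
    - [1,[0,0,0],[0,0,0]]
    - [1,[0,0,0],[0,0,0]]
    - [1,[0,0,-3],[0,0,0]]
    - [1,[0,0,-3],[0,0,0]]
    - [1,[0,0,-3],[0,0,0]]
    - [1,[0,0,-3],[0,0,0]]
    - [1,[0,0,0],[0,0,0]]
    - [1,[0,0,0],[0,0,0]]

```text
clock: 47.75
eef_pos: [0.5042, -0.3375, 0.2268]
tool_rot: [0.751, 0.661, 0.001, 0.003]
ft_force: [-0.2, 0.4, -0.2]
grip_width: 0.0853
```

```bash
python3 go.py; python3 - <<'E'
from h import *
p,_=shot('top'); q,_=shot('scene')
g=cv2.resize(p[130:270,130:370],None,fx=2.5,fy=2.5,interpolation=2);h=cv2.resize(q[100:270,100:300],None,fx=3,fy=2.06,interpolation=2)
cv2.imwrite('pics/c11.png',np.vstack([g,h[:230,:600]])[:,:,::-1])
E
```

```text
t 47.75 tcp [ 0.5042 -0.3375  0.2268] psi 82.73 tilt 0.35 q [-0.59  0.45  0.3   1.41  0.    1.11] F [-0.2  0.4 -0.2] w 0.0853
```

View pics/c11.png

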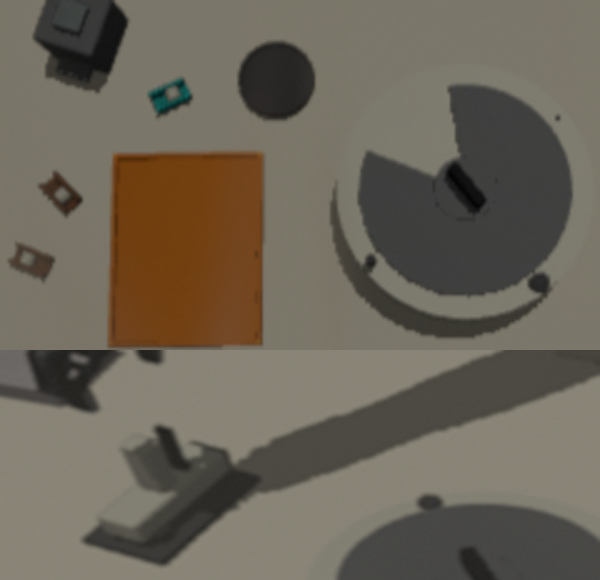

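The tray is empty, the cover is closed over the blank, the petri dish and look-alikes haven't moved, and the trigger is open with the gripper clear.

```bash
python3 -c "
from workcell import bot; print(bot.job_done())"
```

```text
the job is handed in; nothing more can be done
None
```

I sorted all five violet clamps into the drum, closed the cover over the blank, squeezed and released the scanner's trigger, and handed the job in at about 48 s. No verdict was reported.

- **Clamps:** Three slim clamps went into the pin's compartment and two broad ones into the stud's. All three slims were visible in place before I turned the cover. The broads were stacked, so I inferred the lower one from the top surface being about 48 mm high. I couldn't look at the compartments again once the cover was shut.
- **Cover:** The last pictures show the opening over the blank. By my measurements it is about 1° off, against roughly 18° allowed.
- **Trigger:** I couldn't see its angle during the squeeze. The fingers stalled at 39 mm with almost no net side force, which fits the trigger being on its stop. It looked open again afterwards, and the gripper was clear of everything.
- **Petri dish and look-alikes:** In the last picture all were where they started.
- **Failed step:** One grasp closed on air just above a slim, because I had planned it from a reading taken before the arm settled. I repeated it lower and it held.

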